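# Load the desk light and hold its lamp cap at the half-way test position

## Robot

A 6-joint arm with a two-finger parallel gripper is mounted at the origin on the work surface; the furniture and walls round the work are solid. World frame = base frame: x ahead of the robot, y to its left, z up, the work surface at z = 0. Lengths are in m, angles in rad, forces in N, time in s.
With the tool pointing down it reaches from about 0.3 to 0.875 m from the base axis. Payload 6.4 kg.
Tool frame: the origin (TCP) lies midway between the tips of the shut fingers; the grasp point (between the pads) lies 19 mm behind it; z points along the fingers, y is the direction in which the jaws open and shut (so a half turn about z gives the same grasp; the last joint's range is limited). The gripper opens to 85 mm and grips with 20 to 120 N. Pads are 22 mm wide; open, the fingers measure 114 mm over their backs; the gripper's body (76 mm by 85 mm) begins 54 mm behind the grasp point. The pads swing forward as they close: fully open they stand 13 mm farther back than shut.
Start: joints at [-1.321, 0.181, 1.607, -0, 1.354, -0.206], TCP at [0.253, -0.516, 0.231] pointing down, gripper open.
Joint ranges: [-2.99, 2.99], [-0.89, 2.07], [0.3, 2.58], [-1.14, 4.28], [0, 2.63], [-3.12, 3.12]. Speed limits (rad/s): [2.57, 2.57, 3.01, 3.14, 3.14, 3.14].

## Interface

Orientations are given as a unit quaternion [w, x, y, z].
In Python, from bench import get_obs, camera, hand_in gives the robot as it stands.
- The arm moves only by the tool drive_tool, never from a script. Its argument "deltas" is a list of rows, each a list of 2 entries, a list of its own where there are three numbers: the shift along the world's x, y, z in m, then the turn about the world's z in rad. A call has 1 to 10 rows; each row shifts and turns the pose as measured when the row begins; what a row does not reach is not made up. A row lasts 1/10 s, in which the tool goes at most 50 mm and 8.59 degrees, less where a joint would pass 70% of its speed; a pose out of reach is approached as far as the arm can. A call is refused whole if a number of a shift passes 0.05 or a number of a turn 0.15, either way. A call with a gripper value outside its range is refused whole. "gripper" is the opening, from 0 (shut) to 1 (fully open), set as the call begins (left out, the last holds). The fingers move at their own pace and stop on an object; the grip force is fixed at half the most. Time passes only in rows, so rows that do not move let the fingers close. It gives the time, the measured TCP pose, the force and the opening at its end, in the units of the state.
- get_obs(): the state, without advancing time (a new reading comes with each control period).
- camera(name): name is "scene" or "side" or "wrist"; returns a dict with "frame" (420x560x3 uint8, red, green, blue), "fx", "fy", "cx", "cy" (pixels), "k1" (the pictures are not rectified: a ray, as slopes to the right and down, at radius r is drawn at 1 + k1 r^2 times it, then the intrinsics apply), "eye" and "attitude" of the camera in the world. Camera axes: x right, y down, z forward; pixel columns grow to the right and rows downward; lengths in m; the calibration is good to about 2 mm. A picture is of the moment at which its call begins. There is no depth.
- hand_in(): hands the job in, once; it reports no verdict.
The state is a dict: "time_s": time; "q": joint angles; "dq": joint speeds; "joint_efforts": joint torques, N m; "eef_pos": TCP position; "eef_rot": TCP orientation; "wrist_force": force on the tool from outside, world axes, zero at the start; "torque": the same for the moment, N m; "opening": opening from 0.0 (shut) to 1.0 (fully open).
Only numpy, scipy, OpenCV 4.12 (cv2) and the standard library are available. Lean on these libraries where they do the work, as an engineer would, in place of code of your own. Each camera call takes 0.05 s, during which the arm holds its last target.

## Task

Get the desk light ready and hold it on test: first stand the oblong battery cell in the pocket of the light's wooden base that matches its shape, pushed fully home and let go. Then put the round lamp cap into the base's bayonet socket so that its two lugs drop through the two slots and its rim sits down on the base, and turn it clockwise (seen from above) half-way to the lock, about 45 degrees, so that the cap's pointer stands at the round dot, without going on into the lock click. The cap springs back when let go, so finish while still gripping it steadily at the half-way mark, and leave the other things on the desk where they are.

Things in the scene. Friction and masses are not known exactly. Their poses are not given: they have to be found in the camera images.
- light_base: Low wooden base of the desk light, fixed, 90 (x) x 250 (y) x 45 mm (z), flat top. Origin: centre of its underside, z up. On its y axis lie the bayonet socket (y = -70 mm), an oblong pocket (+30) and a round pocket (+90; diameter 29 mm, stays empty, the cell does not fit it). Marks on top round the socket, each on both sides: bar = slot, dot = half-way, double bar = lock.
- socket (a point): Axis of the bayonet socket at the base's top face; axes as the base. A 48 mm hole through a 7 mm metal lip, with two slots at +x and -x, about 12 mm wide, out to a radius of 31 mm; under the lip the hole is 62 mm wide, so that lugs can turn there. Clockwise from above: slot 0, lock click about 90 degrees.
- half_mark (a point): The round dot on the base's top, 41 mm from the socket's axis, 45 degrees clockwise (from above) from the slot on the base's +x side: the half-way mark for the cap's pointer. An equal dot lies opposite; either will do.
- oblong_pocket (a point): Centre of the mouth of the oblong pocket, at the base's top face. The pocket is 39.5 mm along the base's x, 25.5 mm along its y and 28 mm deep, with a 2 mm chamfer.
- cap_grip (a point): Lamp cap, loose, about 120 g, upright on the desk. Point on its axis, mid grip fin, 40 mm above its underside, 16 below its top. Black fin: 36 mm along the cap's x, 12 thick (y), 32 high: grip across y. It stands on a white disc, 66 diameter, 10 thick (top 24 mm above the underside). Half a turn gives the same cap. Seated, this point is 71 mm above the base's underside, disc on the base's top.
- cap_lug (a point): Outer end of the cap's lug on its +x side, 29 mm from its axis, 2.5 mm above the cap's underside; an equal lug at -x. Lugs: 8 mm wide, 5 high, at the foot of the metal spigot (44 mm diameter, 14 high) under the disc. Black pointer ridges on the disc's edge stand above the lugs.
- turn_ring (a joint): Hidden spring ring in the socket, pushed by the lugs; rad, 0 at rest, grows as the inserted cap turns clockwise (from above); reads 0 to 0.2 less than the cap's angle from the slots (play). Its spring turns the cap back: 0.03 N m at 0, 0.09 half-way. From about 0.9 the lugs meet the lock's spring balls; over 1.1 counts as run into the click; end stop 1.5.
- cell_center (a point): Battery cell, loose, about 110 g, upright grey block, 36 (its x) x 22 (y) x 60 mm high, brass contacts on top, foot slightly tapered, stands on the desk. Point: its centre, 30 mm above its underside. Half a turn gives the same cell. Fully home, this point is 47 mm above the base's underside, the cell's top 32 mm above the base's top, its x along the base's x.
- eraser: Bystander, loose: eraser in a paper sleeve; leave it where it is. Origin at the centre of its underside.
- binder_clip: Bystander, loose: black binder clip; leave it where it is. Origin at the centre of its underside.

How it is judged:
By the outcome, as a careful person would: the job done as asked, in the order asked, and still so for the second after the job is handed in, while the arm keeps its last pose, push and grip.
It also fails if it takes over 61 s, if anything falls off the work surface, if the arm or the gripper's body presses on something with over 40 N, if the wrist force passes 120 N, or if a joint passes its speed limit or range.

## Working session

There is one attempt and no reset: what is moved stays moved. The work goes in short steps, Python scripts to look and compute and a tool call to move; the robot and the scene stay as the last step left them, time stands still between calls to the robot, and variables do not carry over. Pictures are saved under pics/ and viewed, and the job is handed in when it is done.

Besides the shell and the picture viewer there is one more tool, called after ">>>" as name(argument=value, ...) on one line, values as JSON. drive_tool: Moves the arm, as the interface text tells. Its arguments: {"type":"object","properties":{"deltas":{"type":"array","items":{"type":"array"}},"gripper":{"type":"number"}},"required":["deltas"]}

```bash
mkdir -p pics; ls
python3 - <<'E'
from bench import get_obs, camera
import cv2
print(get_obs())
for n in ["scene","side","wrist"]:
    c=camera(n); cv2.imwrite(f"pics/{n}0.png",c["frame"][:,:,::-1]); print(n,{k:v for k,v in c.items() if k!="frame"})
E
```

```text
pics
{'time_s': 0.0, 'q': array([-1.32128726e+00,  1.81541583e-01,  1.60801566e+00, -6.18478703e-06,
        1.35378928e+00, -2.06318524e-01]), 'dq': array([-0.00104469,  0.00051058,  0.00141249, -0.00197461,  0.00112686,
        0.00086654]), 'joint_efforts': array([-6.52443359e-04, -4.44871151e+01, -3.51339805e+01, -3.72506320e-04,
        9.04677843e-03, -8.80066047e-07]), 'eef_pos': array([ 0.25298294, -0.51574062,  0.23038015]), 'eef_rot': array([-8.76663268e-04,  9.74139357e-01,  2.25946328e-01, -2.19547111e-05]), 'wrist_force': array([0.37929165, 0.00496353, 0.27370178]), 'torque': array([-0.04416892, -0.00324808,  0.01901509]), 'opening': 0.9975954253478234}
scene {'fx': 489.0082401450973, 'fy': 489.0082401450973, 'cx': 276.7564643441108, 'cy': 216.18213191881068, 'k1': -0.042773812062679356, 'eye': array([-0.09127761, -0.52418826,  0.52481684]), 'attitude': array([-0.43904382,  0.7857946 , -0.38295369,  0.20763874])}
side {'fx': 478.79565774643663, 'fy': 478.79565774643663, 'cx': 278.2656351511805, 'cy': 208.50726278984249, 'k1': -0.009047152136759612, 'eye': array([0.10653992, 0.62021546, 0.77364643]), 'attitude': array([ 0.10691664, -0.2291632 ,  0.8867751 , -0.38688886])}
wrist {'fx': 336.4612851396139, 'fy': 336.4612851396139, 'cx': 282.8381340416165, 'cy': 216.43348185189635, 'k1': -0.05750995313274287, 'eye': array([ 0.31582456, -0.48540371,  0.37242545]), 'attitude': array([ 0.11688282,  0.84082145, -0.52333009, -0.07404947])}
```

View pics/scene0.png

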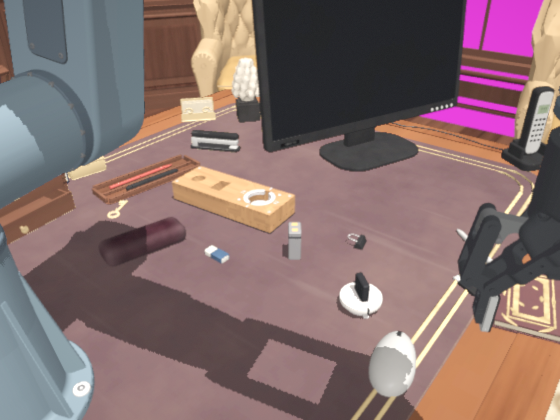

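View pics/side0.png

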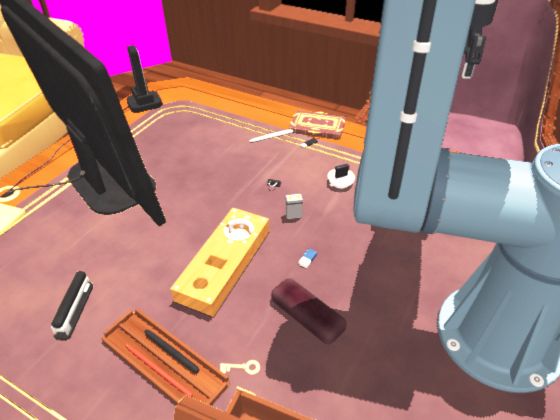

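View pics/wrist0.png

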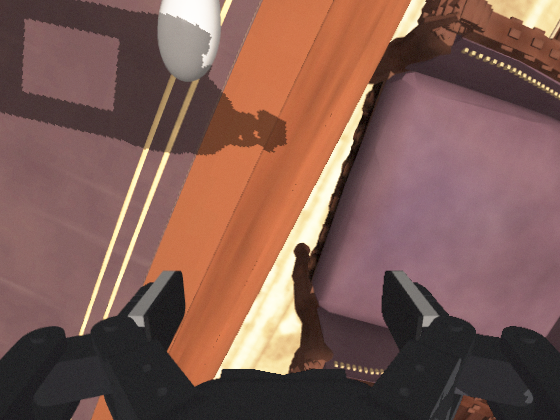

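The scene view shows the base at about (235,198), the cell at (295,240), the cap at (361,297), the clip at (357,241) and the eraser at (217,254). All of them also appear in the side view. Next I'll write the helpers and enlarge the views.

```bash
cat > h.py <<'E'
import numpy as np, cv2
from scipy.spatial.transform import Rotation as R
from bench import get_obs, camera
def rot(q): return R.from_quat([q[1],q[2],q[3],q[0]])
def K(c): return np.array([[c["fx"],0,c["cx"]],[0,c["fy"],c["cy"]],[0,0,1.]])
def D(c): return np.array([c["k1"],0,0,0.])
def ray(c,uv):
    p=cv2.undistortPoints(np.array(uv,float).reshape(-1,1,2),K(c),D(c)).reshape(-1,2)
    return rot(c["attitude"]).apply(np.c_[p,np.ones(len(p))])
def plane(c,uv,z):
    d=ray(c,uv); e=c["eye"]; return e+d*((z-e[2])/d[:,2])[:,None]
def proj(c,P):
    Rm=rot(c["attitude"]).inv(); p=Rm.apply(np.atleast_2d(P)-c["eye"])
    return cv2.projectPoints(p,np.zeros(3),np.zeros(3),K(c),D(c))[0].reshape(-1,2)
def tri(c1,uv1,c2,uv2):
    d1=ray(c1,[uv1])[0];d2=ray(c2,[uv2])[0]
    A=np.c_[d1,-d2];s=np.linalg.lstsq(A,c2["eye"]-c1["eye"],rcond=None)[0]
    a=c1["eye"]+s[0]*d1;b=c2["eye"]+s[1]*d2
    return (a+b)/2,np.linalg.norm(a-b)
def save(c,name,box=None,f=1):
    im=c["frame"][:,:,::-1]
    if box: x0,y0,x1,y1=box; im=im[y0:y1,x0:x1]
    cv2.imwrite(f"pics/{name}.png",cv2.resize(im,None,fx=f,fy=f,interpolation=cv2.INTER_CUBIC))
E
python3 - <<'E'
from h import *
import pickle
s=camera("scene");d=camera("side"); w=camera("wrist"); pickle.dump((s,d,w),open("c0.pkl","wb"))
print(proj(w,get_obs()["eef_pos"]),get_obs()["time_s"])
save(s,"sa",(160,160,400,340),3.3)
save(d,"sb",(160,150,370,320),3.5)
E
```

```text
[[282.71193616 277.46553656]] 0.3
```

View pics/sa.png

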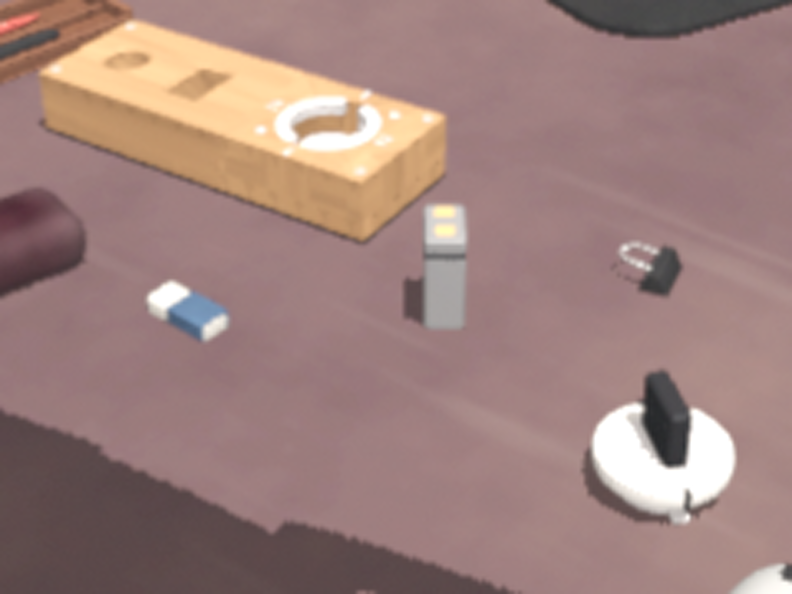

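View pics/sb.png

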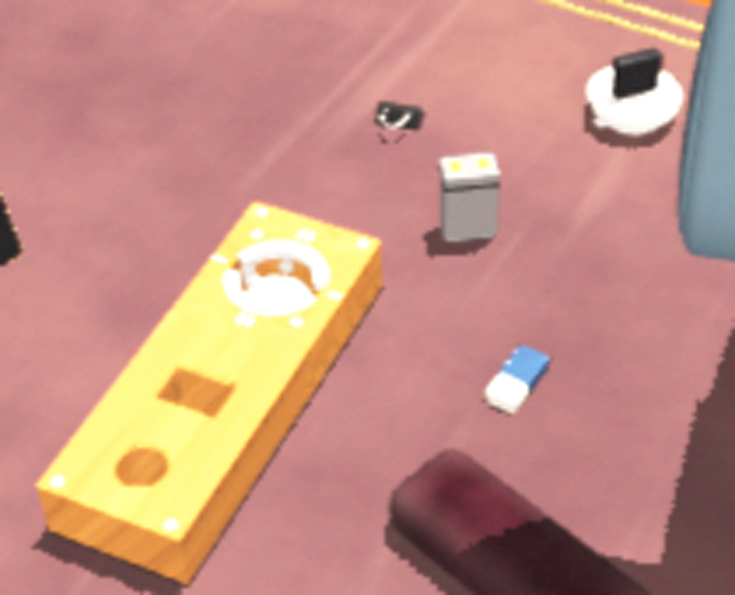

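Run:
```python
from h import *
import pickle
s,d,w=pickle.load(open("c0.pkl","rb"))
S=lambda l:[(160+x/3.3-.35,160+y/3.3-.35) for x,y in l]
B=lambda l:[(160+x/3.5-.35,150+y/3.5-.35) for x,y in l]
np.set_printoptions(precision=4,suppress=True)
print("base scene",plane(s,S([(445,118),(365,183),(42,68),(128,20)]),.045))
print("base side",plane(d,B([(257,203),(381,240),(182,540),(38,487)]),.045))
print("socket",plane(s,S([(329,125)]),.045),plane(d,B([(276,277)]),.045))
print("pock",plane(s,S([(200,83)]),.045),plane(d,B([(196,391)]),.045))
print("cell contacts",plane(s,S([(444,211),(445,230)]),.060),plane(d,B([(456,167),(484,164)]),.06))
print("cell top corners scene",plane(s,S([(427,205),(462,205),(467,246),(425,247)]),.060))
print("cell top corners side",plane(d,B([(440,160),(494,153),(499,180),(443,187)]),.060))
print("cap fin top ends", plane(s,S([(656,376),(678,413)]),.056),plane(d,B([(616,62),(660,54)]),.056))
print("cap pointer", plane(s,S([(688,497)]),.024))
print("disc", plane(s,S([(663,448)]),.024),plane(d,B([(634,97)]),.024))
```

```text
base scene [[ 0.5935 -0.0214  0.045 ]
 [ 0.5062 -0.0299  0.045 ]
 [ 0.4891  0.2234  0.045 ]
 [ 0.5717  0.2301  0.045 ]]
base side [[ 0.5919 -0.0186  0.045 ]
 [ 0.5045 -0.0271  0.045 ]
 [ 0.4819  0.2214  0.045 ]
 [ 0.5711  0.2305  0.045 ]]
socket [[0.5444 0.0289 0.045 ]] [[0.5447 0.0322 0.045 ]]
pock [[0.536  0.1279 0.045 ]] [[0.5349 0.132  0.045 ]]
cell contacts [[ 0.4911 -0.0966  0.06  ]
 [ 0.4767 -0.1079  0.06  ]] [[ 0.4879 -0.0956  0.06  ]
 [ 0.4734 -0.1068  0.06  ]]
cell top corners scene [[ 0.4903 -0.0858  0.06  ]
 [ 0.5017 -0.1007  0.06  ]
 [ 0.4715 -0.1258  0.06  ]
 [ 0.4577 -0.1092  0.06  ]]
cell top corners side [[ 0.5003 -0.0967  0.06  ]
 [ 0.4727 -0.1195  0.06  ]
 [ 0.4578 -0.0976  0.06  ]
 [ 0.4861 -0.0747  0.06  ]]
cap fin top ends [[ 0.4425 -0.2547  0.056 ]
 [ 0.4255 -0.276   0.056 ]] [[ 0.4446 -0.25    0.056 ]
 [ 0.4214 -0.2729  0.056 ]]
cap pointer [[ 0.4124 -0.2918  0.024 ]]
disc [[ 0.4344 -0.2661  0.024 ]] [[ 0.4319 -0.2579  0.024 ]]
```

>>> drive_tool(deltas=[[[0.024,0.045,0],0.025],[[0.024,0.045,0],0.025],[[0.024,0.045,0],0.025],[[0.024,0.045,0],0.025],[[0.024,0.045,0],0.025],[[0.024,0.045,0],0.025],[[0.024,0.045,0],0.025]])

```text
time_s: 1.0
eef_pos: [0.4153, -0.2071, 0.2306]
eef_rot: [0.001, 0.952, 0.308, 0.0]
wrist_force: [0.0, 0.7, 0.5]
opening: 1.004
```

Run:
```python
from h import *
import pickle
w=camera("wrist");pickle.dump(w,open("w1.pkl","wb")); save(w,"w1",None,1.4)
print(w["eye"])
```

```text
[ 0.47177669 -0.16608003  0.37252665]
```

View pics/w1.png

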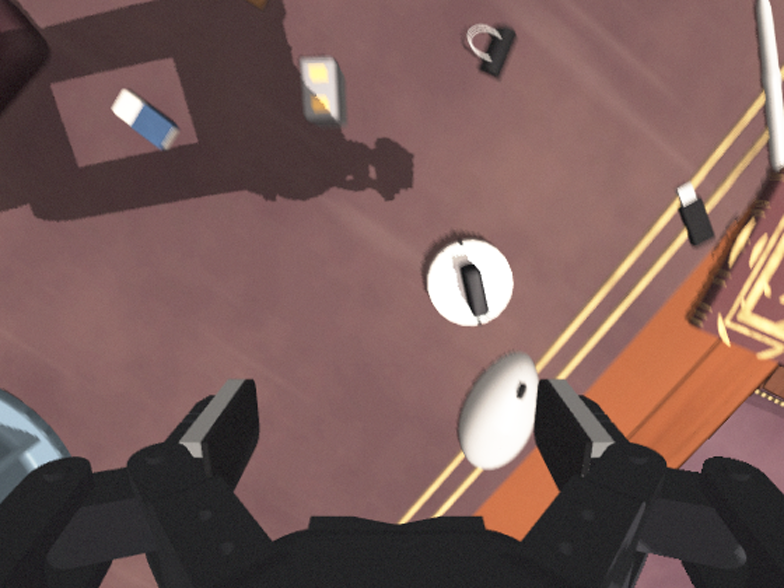

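The wrist view shows the cell's top at about (320,88) and the cap disc at (470,283) in the enlarged picture, with the cap's pointers at (461,242) and (478,321).

Run:
```python
from h import *
import pickle
np.set_printoptions(precision=4,suppress=True)
w=pickle.load(open("w1.pkl","rb"))
im=w["frame"]; hsv=cv2.cvtColor(im,cv2.COLOR_RGB2HSV)
# cap disc
m=((hsv[...,2]>190)&(hsv[...,1]<40)).astype(np.uint8); m[:, :290]=0; m[:160]=0; m[240:]=0; m[:,390:]=0
c=max(cv2.findContours(m,0,2)[0],key=cv2.contourArea); hull=cv2.convexHull(c).reshape(-1,2).astype(float)
P=plane(w,hull,.024)[:,:2].astype(np.float32)
print("disc",cv2.minEnclosingCircle(P),cv2.fitEllipse(P))
p=plane(w,np.array([(461,242),(478,321)])/1.4,.024);v=p[0]-p[1];print("pointers",p,p.mean(0),np.degrees(np.arctan2(v[1],v[0])),np.linalg.norm(v))
# fin top
m=(hsv[...,2]<60).astype(np.uint8); m[:, :320]=0;m[:175]=0;m[232:]=0;m[:,350:]=0
c=max(cv2.findContours(m,0,2)[0],key=cv2.contourArea);print("fin",cv2.minAreaRect(plane(w,c.reshape(-1,2),.056)[:,:2].astype(np.float32)))
p=plane(w,np.array([(318,73),(321,103)])/1.4,.06);v=p[0]-p[1];print("contacts",p,p.mean(0),np.degrees(np.arctan2(v[1],v[0])))
save(w,"w1c",(200,20,260,100),7)
```

```text
disc ((0.43695035576820374, -0.26140862703323364), 0.03394173085689545) ((0.4371405243873596, -0.26129433512687683), (0.06482318043708801, 0.06775084882974625), 153.32015991210938)
pointers [[ 0.4581 -0.2365  0.024 ]
 [ 0.4173 -0.2853  0.024 ]] [ 0.4377 -0.2609  0.024 ] 50.06699484491234 0.0637153235511455
fin ((0.43871432542800903, -0.25642189383506775), (0.034451864659786224, 0.011985422112047672), 47.248348236083984)
contacts [[ 0.4908 -0.094   0.06  ]
 [ 0.4773 -0.1052  0.06  ]] [ 0.4841 -0.0996  0.06  ] 39.957544058505874
```

View pics/w1c.png

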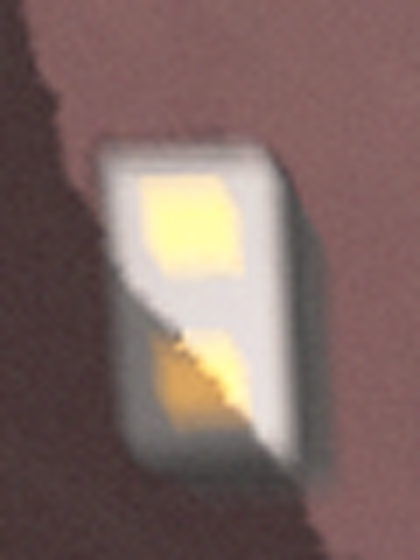

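>>> drive_tool(deltas=[[[0.017,0.027,-0.025],0.02],[[0.017,0.027,-0.03],0.02],[[0.017,0.027,-0.03],0.015],[[0.01,0.016,-0.03],0.0],[[0,0,0],0]])

```text
time_s: 1.55
eef_pos: [0.4828, -0.0978, 0.1146]
eef_rot: [0.003, 0.94, 0.341, 0.004]
wrist_force: [-1.0, -0.1, 0.1]
opening: 1.001
```

Run:
```python
from h import *
import pickle
np.set_printoptions(precision=4,suppress=True)
w=camera("wrist");pickle.dump(w,open("w2.pkl","wb")); save(w,"w2",None,1.4)
print(get_obs()["eef_pos"],proj(w,[[.483,-.1005,.06],[.483,-.1005,.0]])*1.4)
```

```text
[ 0.4837 -0.0993  0.1167] [[399.6541 336.9279]
 [398.0709 301.0694]]
```

View pics/w2.png

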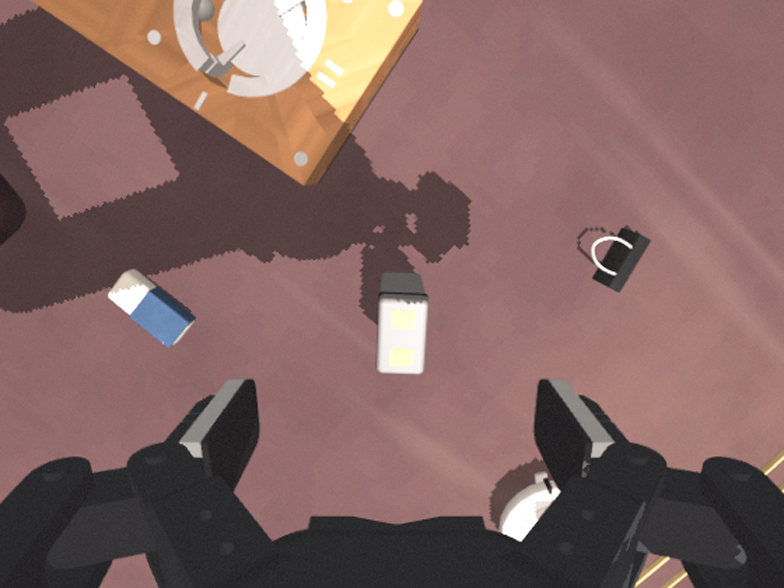

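The cell's contacts sit at (402,318) and (401,357), about 1 mm from the prediction, and the tool is lined up with them. I'll descend and grip.

>>> drive_tool(deltas=[[[0.0,-0.001,-0.03],-0.01],[[0,0,-0.03],0],[[0,0,-0.023],0],[[0,0,0],0]])

```text
time_s: 2.0
eef_pos: [0.4882, -0.1065, 0.0386]
eef_rot: [0.009, 0.942, 0.335, 0.009]
wrist_force: [-0.5, 0.6, -0.1]
opening: 0.998
```

>>> drive_tool(deltas=[[[0,0,0],0],[[0,0,0],0],[[0,0,0],0],[[0,0,0],0],[[0,0,0],0],[[0,0,0],0]], gripper=0)

```text
time_s: 2.6
eef_pos: [0.4927, -0.1108, 0.0465]
eef_rot: [0.013, 0.942, 0.334, 0.013]
wrist_force: [-0.1, 0.3, -1.9]
opening: 0.266
```

```bash
cat > st.py <<'E'
from h import *
np.set_printoptions(precision=4,suppress=True)
o=get_obs(); r=rot(o["eef_rot"]).as_matrix()
print("t",o["time_s"],"pos",o["eef_pos"],"open",round(o["opening"],3),"F",o["wrist_force"],"T",o["torque"])
print("z axis",r[:,2],"y ang",np.degrees(np.arctan2(r[1,1],r[0,1])),"q",o["q"],"dq",o["dq"])
E
python3 - <<'E'
exec(open("st.py").read())
w=camera("wrist");s=camera("scene");d=camera("side")
save(w,"w3",None,1.4);save(s,"s3",(200,140,400,300),4)
exec(open("st.py").read())
E
```

```text
t 2.6 pos [ 0.4927 -0.1108  0.0465] open 0.266 F [-0.0609  0.3072 -1.9236] T [ 0.0202  0.0575 -0.0732]
z axis [ 0.033  -0.0165 -0.9993] y ang -50.961813580176475 q [-0.4565  0.2616  1.9374 -0.0003  0.9056  0.4329] dq [ 0.0026 -0.0079  0.0004  0.0002  0.002   0.0007]
t 2.75 pos [ 0.4924 -0.1106  0.046 ] open 0.262 F [-0.0601 -0.3205 -1.0907] T [ 0.0332 -0.0114 -0.0392]
z axis [ 0.0322 -0.0161 -0.9994] y ang -50.960332076726786 q [-0.4564  0.2624  1.9377 -0.0004  0.9055  0.433 ] dq [-0.0016  0.0046  0.0021  0.      0.0007  0.0008]
```

View pics/w3.png

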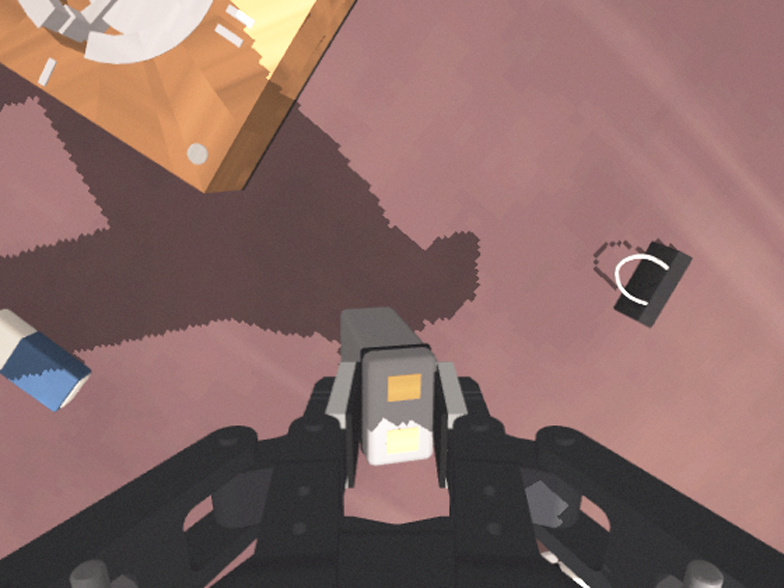

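View pics/s3.png

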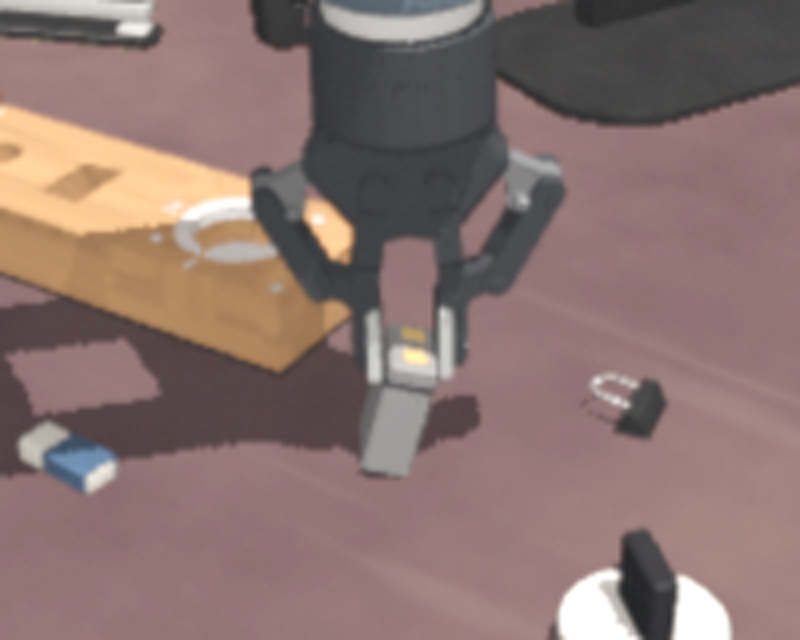

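The cell is leaning in the grip because the tool drifted up and sideways while it closed. I'll open so it stands up again, and watch the drift.

>>> drive_tool(deltas=[[[0,0,0],0],[[0,0,0],0]], gripper=0.6)

```text
time_s: 2.95
eef_pos: [0.4924, -0.1105, 0.0459]
eef_rot: [0.013, 0.942, 0.334, 0.012]
wrist_force: [-0.0, -0.2, -0.4]
opening: 0.591
```

Run:
```python
exec(open("st.py").read())
w=camera("wrist");save(w,"w4",None,1.4)
s=camera("scene");save(s,"s4",(200,140,400,300),4)
exec(open("st.py").read())
```

```text
t 2.95 pos [ 0.4924 -0.1105  0.0459] open 0.591 F [-0.0288 -0.2157 -0.4051] T [0.0069 0.0104 0.0169]
z axis [ 0.032  -0.016  -0.9994] y ang -50.951375792319865 q [-0.4562  0.2625  1.9377 -0.0003  0.9056  0.433 ] dq [ 0.0018  0.0006 -0.0018 -0.0003 -0.0008  0.0019]
t 3.05 pos [ 0.4924 -0.1106  0.0459] open 0.599 F [ 0.3699  0.7758 -0.3785] T [ 0.0844  0.0165 -0.0598]
z axis [ 0.0321 -0.0161 -0.9994] y ang -50.949258985611905 q [-0.4562  0.2626  1.9376 -0.0004  0.9055  0.433 ] dq [-0.0013 -0.0007 -0.0002  0.0003 -0.0012 -0.0004]
```

View pics/w4.png

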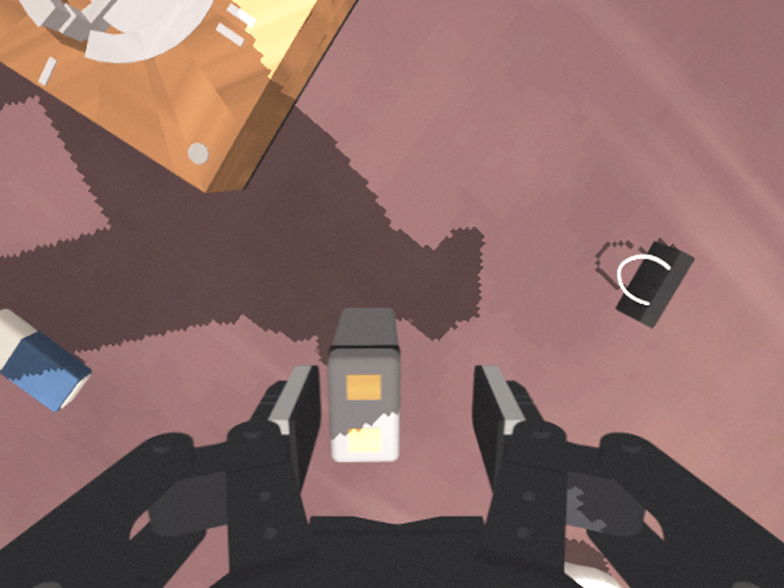

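View pics/s4.png

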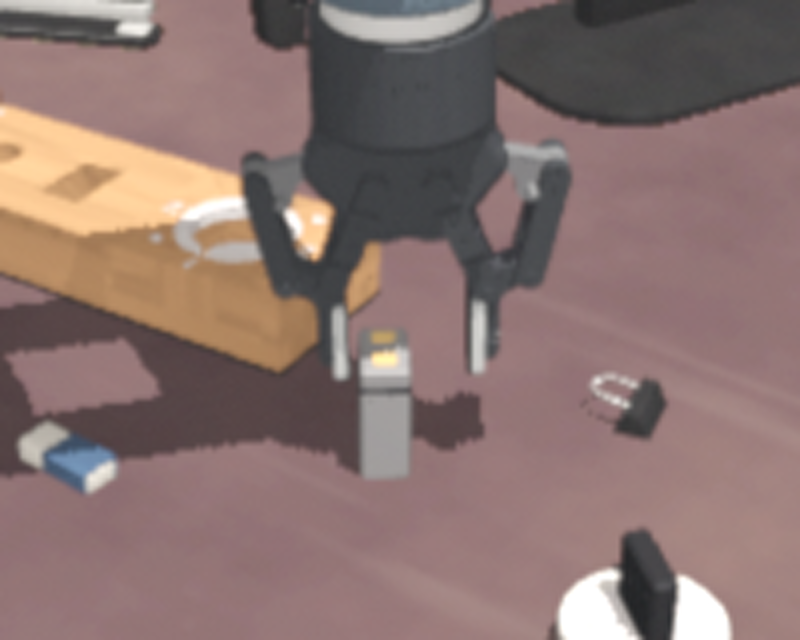

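The cell stands upright again and is off-centre between the fingers. The tool has picked up 2° of tilt from the fast descent. I'll move up and check whether the tilt reverses.

>>> drive_tool(deltas=[[[0,0,0.03],0],[[0,0,0.03],0],[[0,0,0],0],[[0,0,0],0]])

```text
time_s: 3.45
eef_pos: [0.4913, -0.1101, 0.1065]
eef_rot: [0.012, 0.942, 0.334, 0.011]
wrist_force: [0.5, -0.0, 0.1]
opening: 0.601
```

```bash
python3 st.py
```

```text
t 3.45 pos [ 0.4913 -0.1101  0.1065] open 0.601 F [ 0.531  -0.0212  0.0579] T [-0.0198  0.0204  0.0083]
z axis [ 0.0294 -0.0148 -0.9995] y ang -50.953884073083174 q [-0.4564  0.1557  1.9135 -0.0004  1.0393  0.4329] dq [ 0.0039 -0.0256 -0.021  -0.0012  0.0088 -0.0006]
```

```bash
python3 - <<'E'
from h import *
np.set_printoptions(precision=4,suppress=True)
w=camera("wrist");save(w,"w5",None,1.4)
hsv=cv2.cvtColor(w["frame"],cv2.COLOR_RGB2HSV)
m=((hsv[...,0]>15)&(hsv[...,0]<35)&(hsv[...,1]>60)&(hsv[...,2]>110)).astype(np.uint8);m[:180]=0;m[340:]=0;m[:,:200]=0;m[:,340:]=0
n,l,st,ce=cv2.connectedComponentsWithStats(m);print(st[1:],ce[1:]*1.4)
E
python3 st.py
```

```text
[[264 224  11   5  21]
 [272 253   1   1   1]] [[377.  315.6]
 [380.8 354.2]]
t 3.5 pos [ 0.4916 -0.1102  0.1066] open 0.603 F [0.4379 0.388  0.0715] T [-0.0119  0.0541  0.0499]
z axis [ 0.03   -0.015  -0.9994] y ang -50.95198110762522 q [-0.4563  0.1559  1.9131 -0.0003  1.039   0.4329] dq [-0.0023  0.0127  0.0048  0.0014 -0.0053 -0.0002]
```

View pics/w5.png

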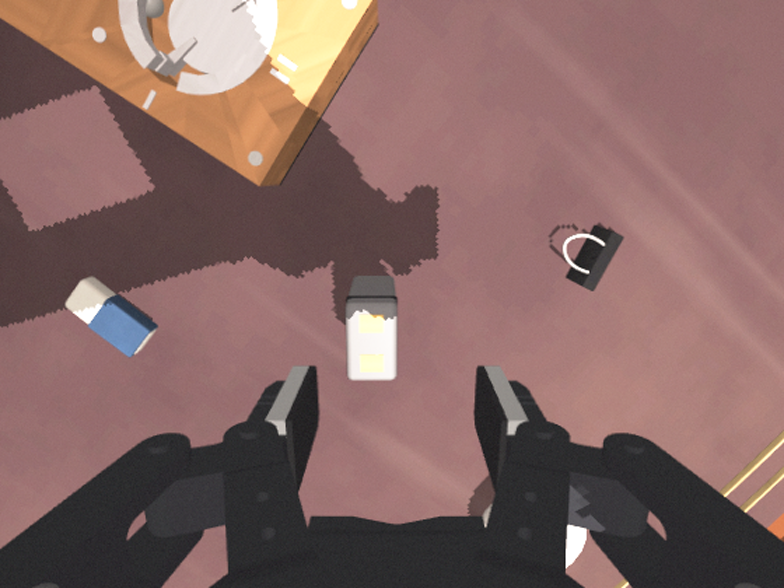

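```bash
python3 - <<'E'
from h import *
np.set_printoptions(precision=4,suppress=True)
w=camera("wrist")
print(plane(w,np.array([(371.5,323),(372,363),(371.7,343)])/1.4,.06))
o=get_obs();r=rot(o["eef_rot"]).as_matrix();print(o["eef_pos"]); print(proj(w,o["eef_pos"]-[0,0,0])*1.4)
# line through tool axis at z=.06 
print(proj(w,o["eef_pos"]+r[:,2]*.046)*1.4)
E
python3 st.py
```

```text
[[ 0.4922 -0.0984  0.06  ]
 [ 0.4782 -0.1098  0.06  ]
 [ 0.4853 -0.104   0.06  ]]
[ 0.4912 -0.1101  0.106 ]
[[394.4262 388.0772]]
[[394.6967 339.8165]]
t 3.55 pos [ 0.4912 -0.1101  0.106 ] open 0.601 F [-0.3056  0.0242  0.2606] T [-0.0224  0.0146  0.0231]
z axis [ 0.0289 -0.0146 -0.9995] y ang -50.95498105005541 q [-0.4564  0.1567  1.9135 -0.0004  1.039   0.4329] dq [-0.0003  0.0135  0.0084 -0.0003  0.0023 -0.001 ]
```

>>> drive_tool(deltas=[[[-0.003,0.003,0],0],[[-0.003,0.003,-0.005],0],[[0,0,-0.01],0],[[0,0,-0.01],0],[[0,0,-0.01],0],[[0,0,-0.01],0],[[0,0,0],0]])

```text
time_s: 4.25
eef_pos: [0.4812, -0.1019, 0.0525]
eef_rot: [0.009, 0.942, 0.334, 0.008]
wrist_force: [-0.2, 0.7, -0.1]
opening: 0.603
```

```bash
python3 st.py
```

```text
t 4.25 pos [ 0.4812 -0.1019  0.0525] open 0.603 F [-0.1664  0.7476 -0.0895] T [ 0.0244 -0.034   0.0226]
z axis [ 0.0212 -0.0108 -0.9997] y ang -50.95673453267692 q [-0.4502  0.2324  1.9584 -0.0006  0.927   0.4395] dq [ 0.0003 -0.0007 -0.0105 -0.0002  0.0031 -0.0015]
```

>>> drive_tool(deltas=[[[0.002,-0.001,-0.007],0],[[0.002,-0.001,-0.007],0],[[0,0,-0.004],0],[[0,0,0],0]])

```text
time_s: 4.65
eef_pos: [0.4859, -0.1044, 0.0327]
eef_rot: [0.009, 0.942, 0.334, 0.008]
wrist_force: [-0.3, 0.7, 0.7]
opening: 0.605
```

```bash
python3 st.py
```

```text
t 4.65 pos [ 0.4859 -0.1044  0.0327] open 0.605 F [-0.317   0.7345  0.6937] T [ 0.0038  0.0235 -0.026 ]
z axis [ 0.0213 -0.0109 -0.9997] y ang -50.96329772564782 q [-0.4505  0.2802  1.9506 -0.0007  0.8869  0.4393] dq [ 0.001   0.0018 -0.01    0.0006 -0.0001  0.0004]
```

Good. Closing now.

>>> drive_tool(deltas=[[[0,0,0],0],[[0,0,0],0],[[0,0,0],0],[[0,0,0],0],[[0,0,0],0]], gripper=0)

```text
time_s: 5.15
eef_pos: [0.4864, -0.1045, 0.0335]
eef_rot: [0.009, 0.942, 0.334, 0.009]
wrist_force: [-0.2, 0.5, -1.7]
opening: 0.242
```

Run:
```python
exec(open("st.py").read())
w=camera("wrist");save(w,"w6",None,1.4)
s=camera("scene");save(s,"s6",(200,140,400,300),4)
```

```text
t 5.15 pos [ 0.4864 -0.1045  0.0335] open 0.242 F [-0.18    0.5484 -1.7455] T [ 0.0474 -0.0296 -0.0307]
z axis [ 0.0226 -0.0115 -0.9997] y ang -50.960266456498594 q [-0.4504  0.2789  1.9501 -0.0007  0.8873  0.4393] dq [ 0.0009 -0.0017  0.0032  0.0017  0.0015 -0.0006]
```

View pics/w6.png

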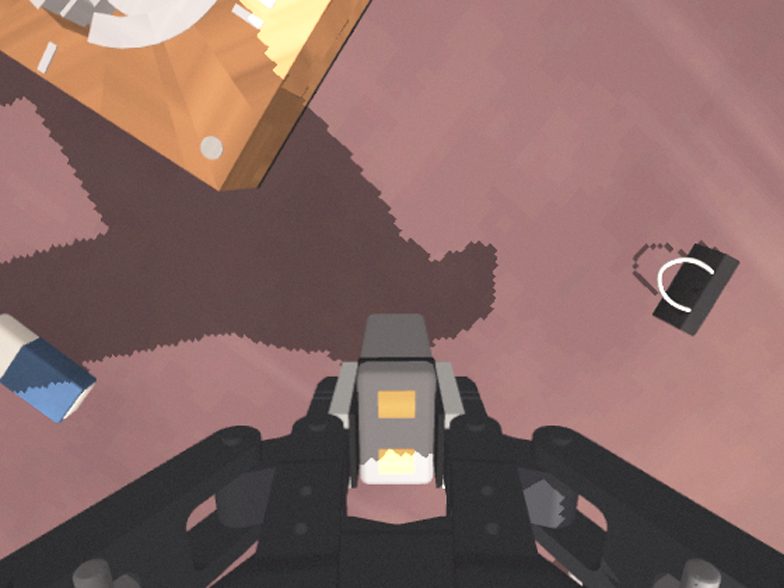

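View pics/s6.png

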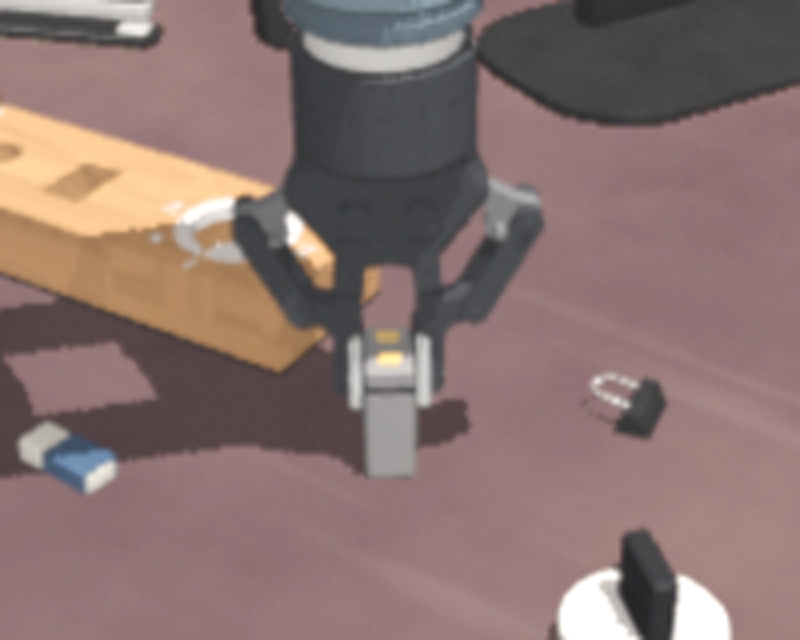

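Square grip this time. I'll lift and carry the cell towards the pocket.

>>> drive_tool(deltas=[[[0,0,0.02],0],[[0,0,0.03],0],[[0,0.01,0.03],-0.05],[[0.003,0.02,0.02],-0.09],[[0.003,0.025,0],-0.09],[[0.003,0.025,0],-0.09],[[0.003,0.025,0],-0.09],[[0.003,0.025,0],-0.09],[[0,0.02,0],-0.09],[[0,0,0],0]])

```text
time_s: 6.25
eef_pos: [0.5, 0.0509, 0.1376]
eef_rot: [0.01, 0.999, 0.032, 0.007]
wrist_force: [-0.6, 0.4, -1.3]
opening: 0.246
```

Run:
```python
exec(open("st.py").read())
import pickle
w=camera("wrist");save(w,"w7",None,1.4);pickle.dump(w,open("w7.pkl","wb"))
```

```text
t 6.25 pos [0.5    0.0509 0.1376] open 0.246 F [-0.6278  0.4047 -1.2511] T [-0.0086  0.0304 -0.0082]
z axis [ 0.0144 -0.0192 -0.9997] y ang -86.34188901402611 q [-0.1238  0.1201  1.8804 -0.0191  1.1245  1.3911] dq [-0.0179  0.0018 -0.0017 -0.0208 -0.0069 -0.0692]
```

View pics/w7.png

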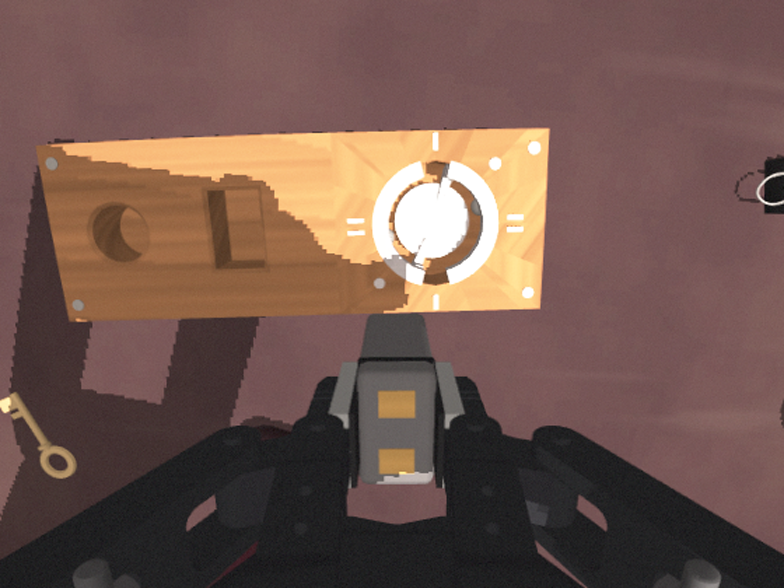

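The wrist view shows the whole base top in the enlarged picture. The slot bars are at (435,141) and (436,302), the dots at (495,163) and (379,284), the lock bars at (515,223) and (356,227), and the oblong pocket at about (238,228).

Run:
```python
from h import *
import pickle
np.set_printoptions(precision=4,suppress=True)
w=pickle.load(open("w7.pkl","rb"))
names=["bar+","bar-","dot+","dot-","dbl-y","dbl+y","studs++","","","","pock","","","","round"]
uv=np.array([(435,141),(436,302),(495,163),(379,284),(515,223),(356,227),(534,147.5),(527.5,292.5),(78,305),(51.5,163.5),(205,187),(264,184),(270,268),(216,270.5),(120,233)])/1.4
P=plane(w,uv,.045)
for n,p in zip(names,P):print(n,p)
def a(v):return np.degrees(np.arctan2(v[1],v[0]))
print("sock",(P[0]+P[1])/2,(P[2]+P[3])/2,(P[4]+P[5])/2,"ang",a(P[0]-P[1]),a(P[5]-P[4])-90,a(P[2]-P[3])+45, np.linalg.norm(P[0]-P[1]),np.linalg.norm(P[2]-P[3]))
print("studs c",P[6:10].mean(0),a(P[9]-P[6])-90,a(P[8]-P[7])-90,a(P[6]-P[7]),a(P[9]-P[8]))
print("pocket",P[10:14].mean(0))
# cell top contacts
print("cell contacts", plane(w,np.array([(397,404),(397,461)])/1.4,.1376+.0265))
```

```text
bar+ [0.5854 0.036  0.045 ]
bar- [0.5061 0.0287 0.045 ]
dot+ [0.5773 0.0061 0.045 ]
dot- [0.5138 0.0587 0.045 ]
dbl-y [ 0.5492 -0.0073  0.045 ]
dbl+y [0.5421 0.0717 0.045 ]
studs++ [ 0.5859 -0.0121  0.045 ]
 [ 0.514  -0.0185  0.045 ]
 [0.4932 0.2163 0.045 ]
 [0.5649 0.2227 0.045 ]
pock [0.5572 0.1462 0.045 ]
 [0.5602 0.1173 0.045 ]
 [0.5188 0.1144 0.045 ]
 [0.5159 0.142  0.045 ]
round [0.5324 0.1903 0.045 ]
sock [0.5457 0.0324 0.045 ] [0.5456 0.0324 0.045 ] [0.5456 0.0322 0.045 ] ang 5.253963232107821 5.139892655684349 5.3159018032579155 0.07967427704572537 0.08249007375257368
studs c [0.5395 0.1021 0.045 ] 5.115845122083755 5.0707078667665115 5.1012977786909035 5.041207214160736
pocket [0.538 0.13  0.045]
cell contacts [[0.5079 0.0516 0.1641]
 [0.4901 0.0505 0.1641]]
```

>>> drive_tool(deltas=[[[0.01,0.02,0],0.012],[[0.01,0.02,0],0.012],[[0.01,0.02,-0.01],0],[[0.0075,0.018,-0.01],0],[[0,0.003,-0.01],0],[[0,0,-0.01],0],[[0,0,0],0]])

```text
time_s: 7.0
eef_pos: [0.5392, 0.1268, 0.0954]
eef_rot: [0.012, 0.999, 0.049, 0.007]
wrist_force: [-0.9, 0.3, -0.7]
opening: 0.248
```

Run:
```python
exec(open("st.py").read())
import pickle
w=camera("wrist");save(w,"w8",None,1.4);pickle.dump(w,open("w8.pkl","wb"))
exec(open("st.py").read())
```

```text
t 7.0 pos [0.5392 0.1268 0.0954] open 0.248 F [-0.9161  0.2707 -0.6806] T [0.0188 0.0558 0.0168]
z axis [ 0.0149 -0.0225 -0.9996] y ang -84.41032515524299 q [ 0.0302  0.2907  1.7736 -0.0263  1.0632  1.5159] dq [-0.0105 -0.0121 -0.0053 -0.0064  0.0109 -0.0114]
t 7.05 pos [0.5395 0.1267 0.0961] open 0.249 F [-0.1727 -0.69   -1.0953] T [ 0.0268  0.0203 -0.0325]
z axis [ 0.0158 -0.0226 -0.9996] y ang -84.43468533799006 q [ 0.03    0.2898  1.773  -0.0263  1.0638  1.5161] dq [ 0.0023 -0.02   -0.0152  0.0019  0.0088  0.0086]
```

View pics/w8.png

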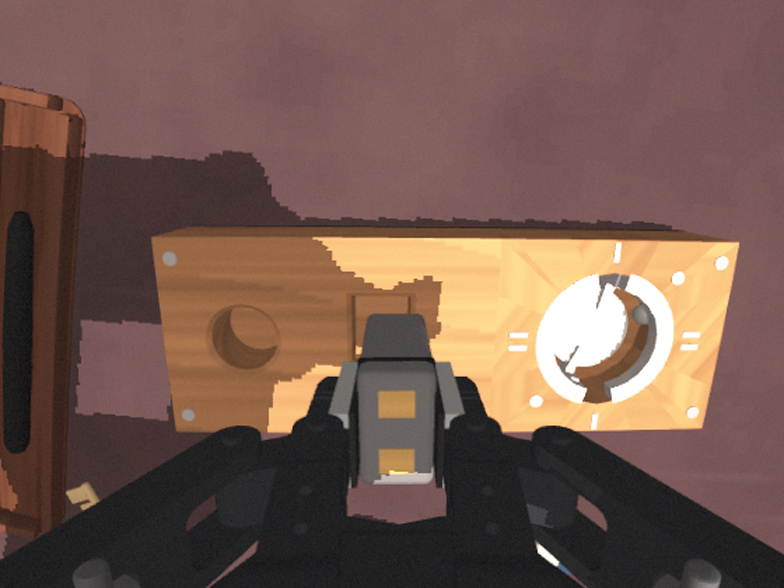

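>>> drive_tool(deltas=[[[-0.001,0.002,-0.003],0],[[-0.001,0.003,-0.003],-0.005],[[0,0,-0.003],0]])

```text
time_s: 7.35
eef_pos: [0.5381, 0.1302, 0.0879]
eef_rot: [0.012, 0.999, 0.045, 0.008]
wrist_force: [-0.4, -1.4, -0.9]
opening: 0.247
```

Run:
```python
exec(open("st.py").read())
import pickle
w=camera("wrist");save(w,"w9",(200,150,360,350),3);pickle.dump(w,open("w9.pkl","wb"))
s=camera("scene");save(s,"s9",(150,120,330,260),4.4)
d=camera("side");save(d,"d9",(170,180,310,300),5)
exec(open("st.py").read())
```

```text
t 7.35 pos [0.5381 0.1302 0.0879] open 0.247 F [-0.4387 -1.362  -0.8809] T [ 0.0437  0.0358 -0.0134]
z axis [ 0.0177 -0.0229 -0.9996] y ang -84.86013810155313 q [ 0.0368  0.3     1.7796 -0.0272  1.0453  1.5312] dq [-0.0092  0.0432  0.0188 -0.005  -0.0622 -0.0065]
t 7.5 pos [0.538  0.1301 0.0878] open 0.248 F [-0.1786  0.5146 -1.995 ] T [0.0575 0.0598 0.0011]
z axis [ 0.017  -0.0231 -0.9996] y ang -84.83502916948434 q [ 0.0368  0.3004  1.7795 -0.0274  1.0456  1.5308] dq [ 0.0003 -0.0017 -0.0059 -0.0008  0.003  -0.0002]
```

View pics/w9.png

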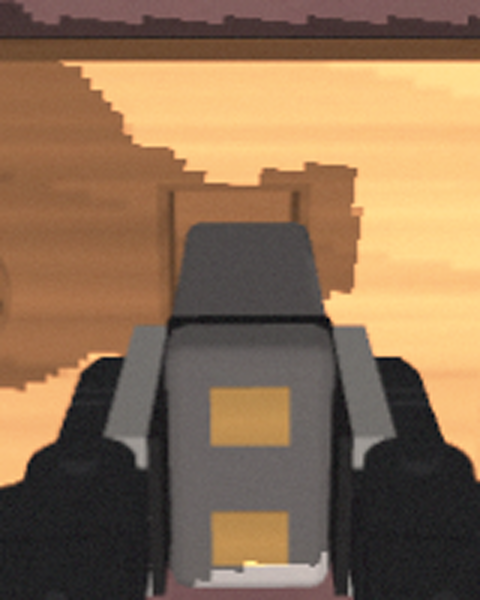

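View pics/s9.png

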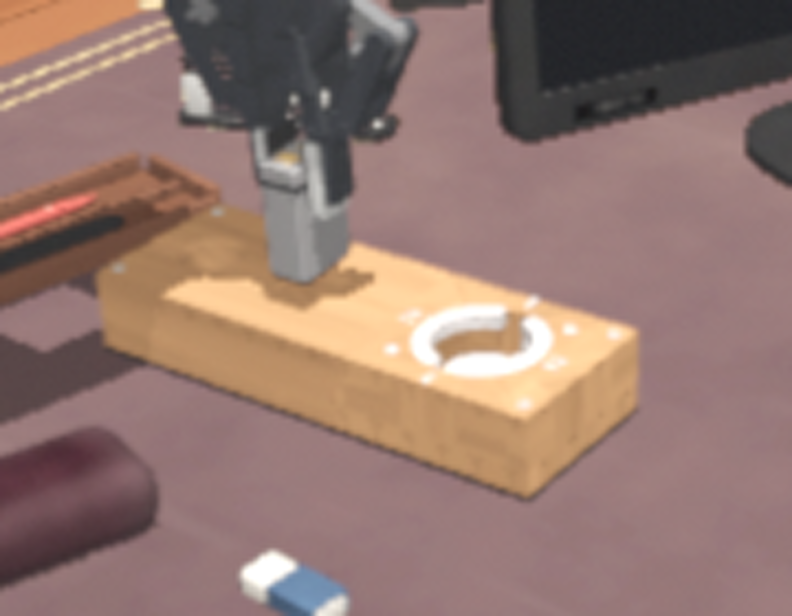

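View pics/d9.png

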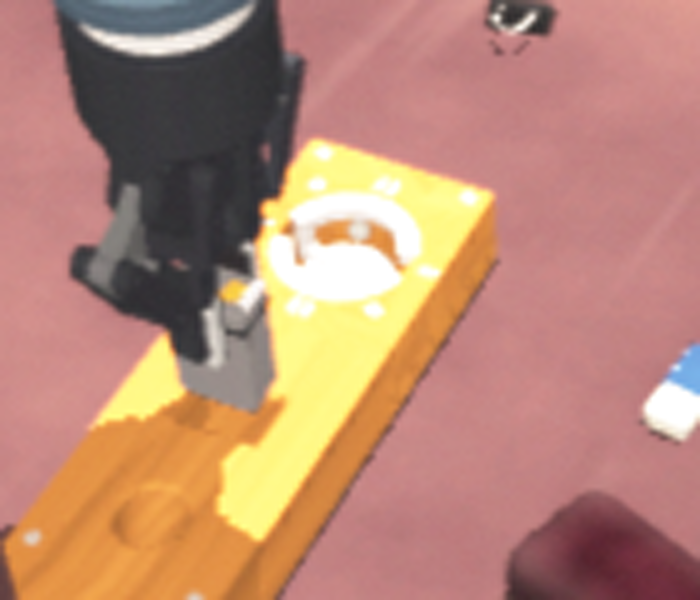

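Run:
```python
from h import *
import pickle
np.set_printoptions(precision=4,suppress=True)
w=pickle.load(open("w9.pkl","rb"))
c=lambda l:np.array([(200+x/3,150+y/3) for x,y in l])
print("foot",plane(w,c([(190,225),(303,225)]),.0545))
print("pocket edge",plane(w,c([(165,187),(303,190),(173,192),(296,192)]),.045))
```

```text
foot [[0.5526 0.1413 0.0545]
 [0.5543 0.1208 0.0545]]
pocket edge [[0.5569 0.1467 0.045 ]
 [0.5585 0.1205 0.045 ]
 [0.556  0.1452 0.045 ]
 [0.558  0.1218 0.045 ]]
```

>>> drive_tool(deltas=[[[0.0,0.0025,-0.002],0],[[0,0.0,-0.006],0],[[0,0,-0.006],0]])

```text
time_s: 7.8
eef_pos: [0.5391, 0.133, 0.0743]
eef_rot: [0.012, 0.999, 0.045, 0.009]
wrist_force: [-1.0, 0.1, -2.0]
opening: 0.248
```

```bash
python3 st.py
```

```text
t 7.8 pos [0.5391 0.133  0.0743] open 0.248 F [-0.9797  0.0692 -1.9654] T [ 0.0345  0.0381 -0.0109]
z axis [ 0.0199 -0.0229 -0.9995] y ang -84.82087184313204 q [ 0.042   0.3232  1.7826 -0.0279  1.0169  1.5366] dq [ 0.0051  0.0966  0.0212  0.0003 -0.125   0.0068]
```

>>> drive_tool(deltas=[[[-0.001,0,-0.007],0],[[-0.0005,0,-0.007],0],[[0,0,-0.006],0]])

```text
time_s: 8.1
eef_pos: [0.5371, 0.133, 0.0519]
eef_rot: [0.012, 0.999, 0.045, 0.009]
wrist_force: [-0.1, 0.6, -0.9]
opening: 0.246
```

```bash
python3 st.py
```

```text
t 8.1 pos [0.5371 0.133  0.0519] open 0.246 F [-0.1201  0.6133 -0.8901] T [ 0.0075 -0.0364  0.0052]
z axis [ 0.019  -0.023  -0.9996] y ang -84.80881245386527 q [ 0.0422  0.3563  1.7942 -0.0287  0.9732  1.5382] dq [ 0.0016  0.1104  0.0193 -0.0013 -0.1285  0.0033]
```

Nearly home and no contact force so far. I'll push down gently.

>>> drive_tool(deltas=[[[0,0,-0.002],0],[[0,0,-0.001],0]])

```text
time_s: 8.3
eef_pos: [0.537, 0.133, 0.05]
eef_rot: [0.012, 0.999, 0.046, 0.008]
wrist_force: [-8.1, -1.6, 19.2]
opening: 0.248
```

```bash
python3 st.py
```

```text
t 8.3 pos [0.537 0.133 0.05 ] open 0.248 F [-8.1094 -1.5824 19.2101] T [-0.0868  1.5811  0.0075]
z axis [ 0.0174 -0.0233 -0.9996] y ang -84.7929256486842 q [ 0.0423  0.3604  1.7935 -0.0291  0.9716  1.5383] dq [ 0.0019  0.0056 -0.0067 -0.0014  0.0066 -0.0015]
```

>>> drive_tool(deltas=[[[0,0,0.001],0],[[0,0,0],0],[[0,0,0],0]], gripper=0.55)

```text
time_s: 8.6
eef_pos: [0.5377, 0.133, 0.0514]
eef_rot: [0.012, 0.999, 0.046, 0.009]
wrist_force: [-0.5, -0.4, 0.4]
opening: 0.551
```

Run:
```python
exec(open("st.py").read())
w=camera("wrist");save(w,"w10",None,1.4)
```

```text
t 8.6 pos [0.5377 0.133  0.0514] open 0.551 F [-0.4975 -0.3649  0.4459] T [-0.0123 -0.0017  0.0287]
z axis [ 0.0187 -0.0233 -0.9996] y ang -84.79429189910489 q [ 0.0423  0.3586  1.7924 -0.0292  0.9731  1.5382] dq [-0.0006  0.002  -0.0028  0.0017 -0.0032  0.0008]
```

View pics/w10.png

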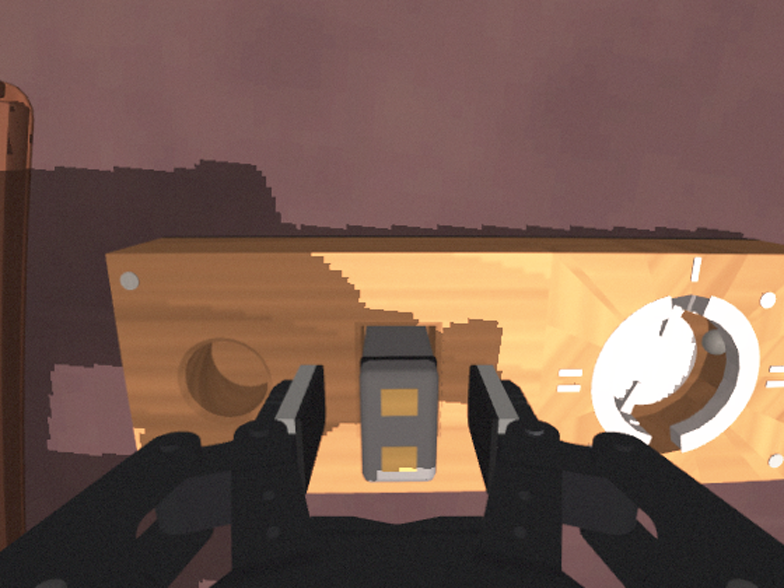

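The cell is in the pocket with its contacts at (399,402) and (399,459), and its foot is below the base top. I'll rise and go to the cap.

>>> drive_tool(deltas=[[[0,0,0.02],0],[[0,0,0.03],0],[[0,0,0.04],0.05],[[-0.01,-0.04,0.03],0.09],[[-0.012,-0.045,0],0.09],[[-0.012,-0.045,0],0.09],[[-0.012,-0.045,0],0.09],[[-0.012,-0.045,0],0.09],[[-0.012,-0.045,0],0.09],[[-0.012,-0.045,0],0.09]])

```text
time_s: 9.65
eef_pos: [0.4521, -0.1819, 0.1752]
eef_rot: [0.012, 0.919, 0.393, 0.014]
wrist_force: [1.2, -0.9, 0.6]
opening: 0.553
```

```bash
python3 st.py
```

```text
t 9.65 pos [ 0.4521 -0.1819  0.1752] open 0.553 F [ 1.191  -0.8927  0.6095] T [ 0.0067 -0.0494 -0.0187]
z axis [ 0.0356 -0.0107 -0.9993] y ang -43.6643801670745 q [-0.6351  0.0164  1.9063  0.0136  1.1839  0.1219] dq [-1.0261  0.0747 -0.0843  0.0782  0.0095 -1.9749]
```

>>> drive_tool(deltas=[[[-0.004,-0.025,0],0.0],[[-0.004,-0.02,-0.01],0],[[-0.004,-0.02,-0.01],0],[[0,-0.005,-0.01],0],[[0,0,-0.01],0],[[0,0,0],0]])

```text
time_s: 10.25
eef_pos: [0.4372, -0.2608, 0.1337]
eef_rot: [0.013, 0.92, 0.39, 0.014]
wrist_force: [0.6, 0.6, 0.3]
opening: 0.546
```

Run:
```python
exec(open("st.py").read())
import pickle
w=camera("wrist");save(w,"w11",None,1.4);pickle.dump(w,open("w11.pkl","wb"))
```

```text
t 10.25 pos [ 0.4372 -0.2608  0.1337] open 0.546 F [0.6393 0.565  0.329 ] T [-0.0183  0.0166  0.0247]
z axis [ 0.0371 -0.0132 -0.9992] y ang -44.06040968810371 q [-0.7822  0.1218  1.8879  0.0188  1.0963 -0.0218] dq [ 0.0031 -0.0073 -0.0121  0.0024  0.01    0.0016]
```

View pics/w11.png

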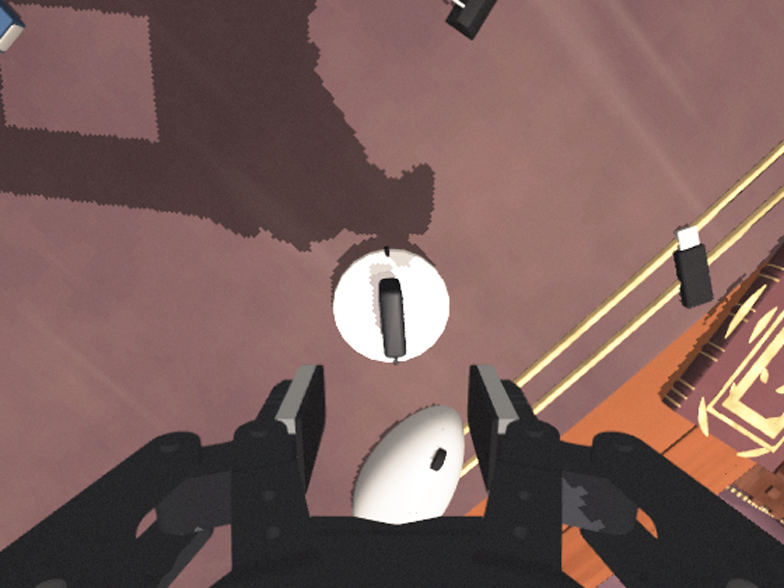

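The cap's disc is at about (392,305), its pointers at (387,250) and (396,360), and the fin runs between them. The mouse is beside it, clear of where the fingers will go.

Run:
```python
from h import *
import pickle
np.set_printoptions(precision=4,suppress=True)
w=pickle.load(open("w11.pkl","rb"))
def a(v):return np.degrees(np.arctan2(v[1],v[0]))
p=plane(w,np.array([(387,250),(396,360)])/1.4,.024);print(p,p.mean(0),a(p[0]-p[1]),np.linalg.norm(p[0]-p[1]))
hsv=cv2.cvtColor(w["frame"],cv2.COLOR_RGB2HSV)
m=((hsv[...,2]>190)&(hsv[...,1]<40)).astype(np.uint8);m[:170]=0;m[265:]=0;m[:,:230]=0;m[:,330:]=0
c=max(cv2.findContours(m,0,2)[0],key=cv2.contourArea)
P=plane(w,cv2.convexHull(c).reshape(-1,2),.024)[:,:2].astype(np.float32);print(cv2.fitEllipse(P),cv2.minEnclosingCircle(P))
m=(hsv[...,2]<95).astype(np.uint8);m[:198]=0;m[258:]=0;m[:,:265]=0;m[:,295:]=0
c=max(cv2.findContours(m,0,2)[0],key=cv2.contourArea)
for z in(.056,.05):print(cv2.minAreaRect(plane(w,c.reshape(-1,2),z)[:,:2].astype(np.float32)))
```

```text
[[ 0.4571 -0.2391  0.024 ]
 [ 0.4165 -0.2882  0.024 ]] [ 0.4368 -0.2636  0.024 ] 50.377834432238146 0.06372363998263798
((0.43629178404808044, -0.26354721188545227), (0.06445316225290298, 0.06455487012863159), 53.753684997558594) ((0.436328649520874, -0.2635032832622528), 0.03252928704023361)
((0.43824151158332825, -0.2610465884208679), (0.040500689297914505, 0.011073339730501175), 49.88792037963867)
((0.4370913505554199, -0.26246607303619385), (0.04160221293568611, 0.011374499648809433), 49.88800811767578)
```

The tool is tilted 2.2°, mostly along the jaws. I'll see whether fast up and slow down moves take it out, and turn to the cap's angle at the same time.

>>> drive_tool(deltas=[[[0,0,0.05],0.04],[[0,0,0.05],0.03],[[0,0,0],0]])

```text
time_s: 10.6
eef_pos: [0.4372, -0.2565, 0.2361]
eef_rot: [0.011, 0.905, 0.426, 0.014]
wrist_force: [0.6, 0.2, -0.0]
opening: 0.547
```

```bash
python3 st.py
```

```text
t 10.6 pos [ 0.4372 -0.2565  0.2361] open 0.547 F [ 0.5942  0.2178 -0.0174] T [-0.0188 -0.0063 -0.0588]
z axis [ 0.0349 -0.0069 -0.9994] y ang -39.639967726221485 q [-0.7777 -0.0022  1.7952  0.0202  1.3189 -0.0909] dq [ 0.017   0.0397  0.0825  0.0019 -0.0405  0.0139]
```

>>> drive_tool(deltas=[[[0,0,-0.01],0],[[0,0,-0.01],0],[[0,0,-0.01],0],[[0,0,-0.01],0],[[0,0,-0.01],0],[[0,0,-0.01],0],[[0,0,-0.01],0],[[0,0,0],0]])

```text
time_s: 11.4
eef_pos: [0.435, -0.2513, 0.1544]
eef_rot: [0.006, 0.904, 0.427, 0.013]
wrist_force: [-0.3, 0.4, -0.5]
opening: 0.55
```

```bash
python3 st.py
```

```text
t 11.4 pos [ 0.435  -0.2513  0.1544] open 0.55 F [-0.3453  0.3773 -0.4562] T [ 0.0165  0.0126 -0.0155]
z axis [ 0.0285 -0.0002 -0.9996] y ang -39.49864316490218 q [-0.7735  0.0873  1.8782  0.0216  1.1557 -0.0929] dq [-0.0009 -0.0028 -0.0123  0.0006  0.003  -0.0002]
```

>>> drive_tool(deltas=[[[0,-0.003,0.05],0],[[0,-0.003,0.05],0],[[0,0,0],0]])

```text
time_s: 11.7
eef_pos: [0.4335, -0.2563, 0.2551]
eef_rot: [0.003, 0.904, 0.426, 0.012]
wrist_force: [0.3, -0.8, 0.3]
opening: 0.551
```

>>> drive_tool(deltas=[[[0,-0.002,-0.01],0],[[0,-0.002,-0.01],0],[[0,-0.001,-0.01],0],[[0,0,-0.01],0],[[0,0,-0.01],0],[[0,0,-0.01],0],[[0,0,-0.01],0],[[0,0,-0.01],0],[[0,0,-0.01],0],[[0,0,0],0]])

```text
time_s: 12.7
eef_pos: [0.4309, -0.2594, 0.1518]
eef_rot: [-0.001, 0.905, 0.426, 0.01]
wrist_force: [0.3, -0.1, -0.6]
opening: 0.548
```

```bash
python3 st.py
```

```text
t 12.7 pos [ 0.4309 -0.2594  0.1518] open 0.548 F [ 0.2534 -0.0843 -0.5938] T [-0.0205  0.0421 -0.025 ]
z axis [ 0.0184  0.0099 -0.9998] y ang -39.54515817863985 q [-0.7913  0.102   1.8678  0.0218  1.166  -0.1097] dq [ 0.0012 -0.0076 -0.0152  0.0028  0.0052  0.0016]
```

>>> drive_tool(deltas=[[[0.002,-0.001,-0.015],0],[[0.002,-0.001,-0.015],0],[[0.001,-0.001,-0.015],0],[[0,0,-0.015],0],[[0,0,-0.01],0],[[0,0,0],0]])

```text
time_s: 13.3
eef_pos: [0.4382, -0.2643, 0.0818]
eef_rot: [0.002, 0.904, 0.426, 0.011]
wrist_force: [-0.8, 0.9, 0.4]
opening: 0.556
```

Run:
```python
exec(open("st.py").read())
import pickle
w=camera("wrist");save(w,"w12",None,1.4);pickle.dump(w,open("w12.pkl","wb"))
print(proj(w,[[.4365,-.263,.056],[.4365,-.263,.024]])*1.4)
```

```text
t 13.3 pos [ 0.4382 -0.2643  0.0818] open 0.556 F [-0.7622  0.8995  0.3562] T [0.0099 0.0396 0.0423]
z axis [ 0.0229  0.0054 -0.9997] y ang -39.52628234944132 q [-0.7879  0.2235  1.893   0.0236  1.0129 -0.1106] dq [ 0.0003 -0.0141 -0.0149  0.0013  0.0092  0.0009]
[[388.95   359.442 ]
 [388.9714 332.9637]]
```

View pics/w12.png

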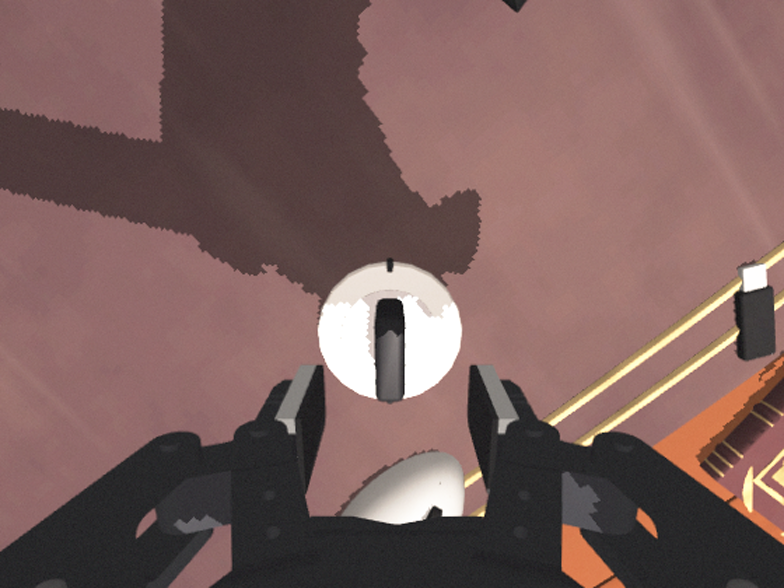

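>>> drive_tool(deltas=[[[-0.002,0.001,-0.01],0],[[-0.001,0.001,-0.01],0],[[0,0,-0.01],0],[[0,0,-0.01],0],[[0,0,-0.003],0],[[0,0,0],0]])

```text
time_s: 13.95
eef_pos: [0.4362, -0.2634, 0.0377]
eef_rot: [0.005, 0.904, 0.426, 0.012]
wrist_force: [0.6, -0.2, 0.0]
opening: 0.552
```

```bash
python3 st.py
```

```text
t 13.95 pos [ 0.4362 -0.2634  0.0377] open 0.552 F [ 0.5862 -0.1777  0.0067] T [0.0009 0.0071 0.001 ]
z axis [ 0.026   0.0023 -0.9997] y ang -39.520447430528684 q [-0.7894  0.2955  1.9161  0.0253  0.9134 -0.1152] dq [-0.0007  0.0095  0.0021 -0.001  -0.0028  0.0001]
```

Down the last 8 mm, then close.

>>> drive_tool(deltas=[[[0,0,-0.005],0],[[0,0,-0.003],0],[[0,0,0],0]])

```text
time_s: 14.25
eef_pos: [0.4365, -0.2637, 0.0293]
eef_rot: [0.005, 0.904, 0.426, 0.012]
wrist_force: [0.2, 0.9, 0.3]
opening: 0.551
```

>>> drive_tool(deltas=[[[0,0,0],0],[[0,0,0],0],[[0,0,0],0],[[0,0,0],0],[[0,0,0],0],[[0,0,0],0]], gripper=0)

```text
time_s: 14.85
eef_pos: [0.4369, -0.264, 0.0299]
eef_rot: [0.005, 0.904, 0.426, 0.013]
wrist_force: [-0.5, -0.2, -0.9]
opening: 0.124
```

Run:
```python
exec(open("st.py").read())
import pickle
w=camera("wrist");save(w,"w13",None,1.4);pickle.dump(w,open("w13.pkl","wb"))
s=camera("scene");save(s,"s13",(280,180,440,340),4)
```

```text
t 14.85 pos [ 0.4369 -0.264   0.0299] open 0.124 F [-0.515  -0.1749 -0.9142] T [-0.0164  0.0598  0.0028]
z axis [ 0.0272  0.0011 -0.9996] y ang -39.51498049557157 q [-0.7893  0.3108  1.9169  0.0257  0.8957 -0.1157] dq [ 0.0008  0.0009  0.0016  0.0012  0.0019 -0.0009]
```

View pics/w13.png

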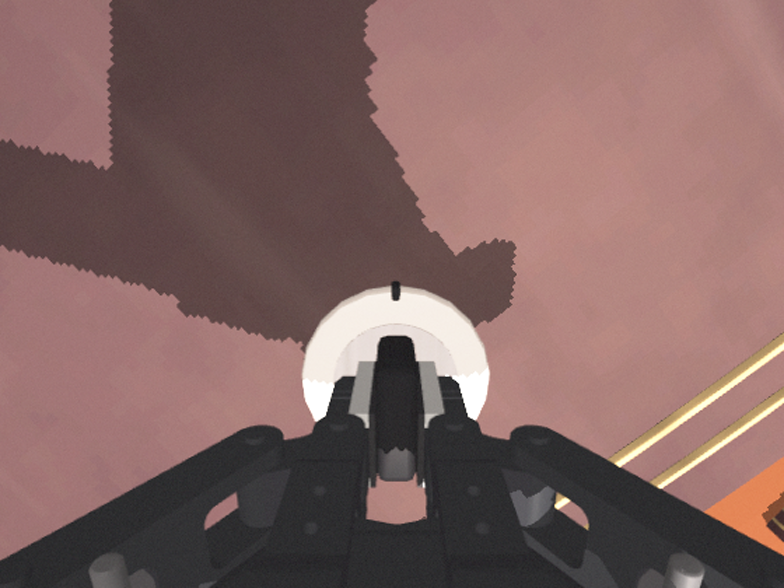

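View pics/s13.png

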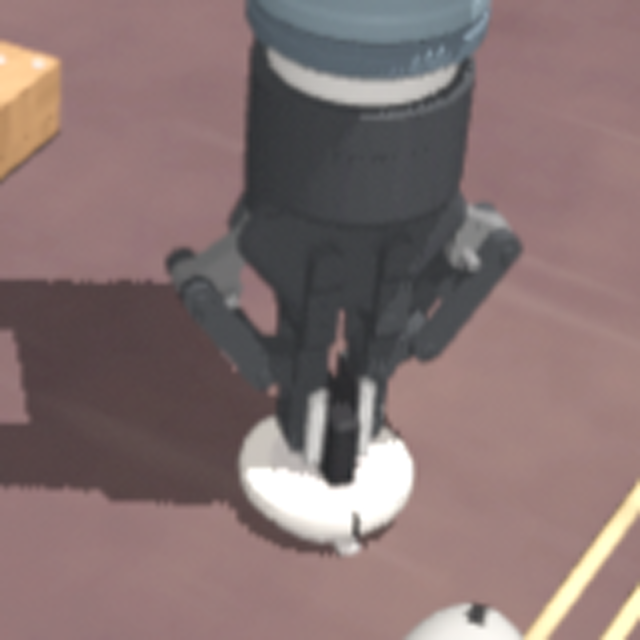

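The grip on the fin is good, with the pointer at (396,291) directly ahead of the jaws. I'll lift and go to the socket, using moderate speeds.

>>> drive_tool(deltas=[[[0,0,0.02],0],[[0,0,0.03],0],[[0,0,0.03],0],[[0.005,0.015,0.02],-0.03],[[0.012,0.03,0],-0.09],[[0.012,0.035,0],-0.09],[[0.012,0.035,0],-0.09],[[0.012,0.035,0],-0.09],[[0.012,0.035,0],-0.09],[[0.012,0.035,0],-0.09]])

```text
time_s: 15.95
eef_pos: [0.5136, -0.0398, 0.1338]
eef_rot: [0.009, 0.99, 0.14, 0.012]
wrist_force: [-0.4, 0.4, -1.7]
opening: 0.128
```

>>> drive_tool(deltas=[[[0.012,0.03,0],-0.09],[[0.01,0.015,0],-0.05],[[0,0,0],0],[[0,0,0],0]])

```text
time_s: 16.35
eef_pos: [0.5358, 0.0122, 0.133]
eef_rot: [0.009, 0.997, 0.07, 0.011]
wrist_force: [0.3, -0.6, -2.3]
opening: 0.128
```

Run:
```python
exec(open("st.py").read())
import pickle
w=camera("wrist");save(w,"w14",None,1.4);pickle.dump(w,open("w14.pkl","wb"))
```

```text
t 16.35 pos [0.5358 0.0122 0.133 ] open 0.128 F [ 0.3449 -0.5822 -2.2764] T [ 0.028   0.0679 -0.0323]
z axis [ 0.0222 -0.0163 -0.9996] y ang -81.99679244391116 q [-0.1916  0.1915  1.8083 -0.0131  1.1169  1.2449] dq [ 0.0125  0.0052 -0.006   0.0025 -0.0035  0.011 ]
```

View pics/w14.png

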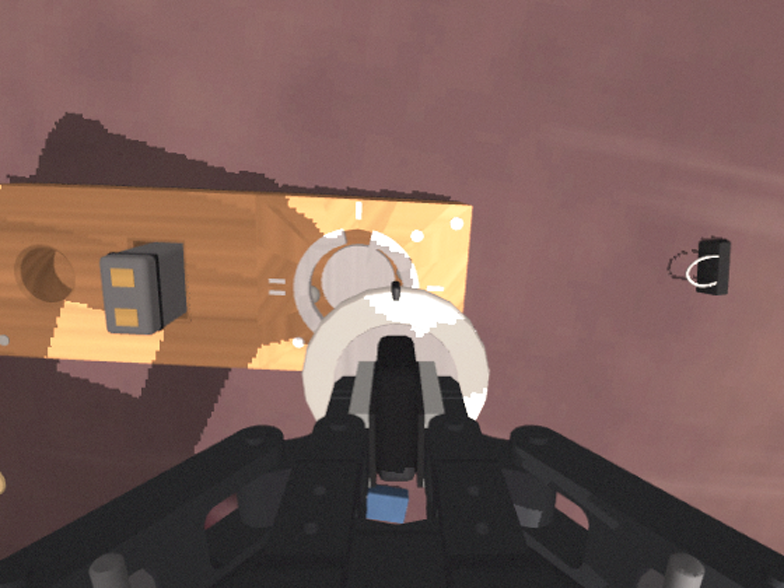

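Run:
```python
from h import *
import pickle
np.set_printoptions(precision=4,suppress=True)
w=pickle.load(open("w14.pkl","rb"));o=get_obs();r=rot(o["eef_rot"]).as_matrix()
P=plane(w,np.array([(396,290)])/1.4,o["eef_pos"][2]-.006)[0]
v=P-o["eef_pos"];print("pointer in tool",r.T@v)
# disc outline ends left/right widest
Q=plane(w,np.array([(303,375),(489,373)])/1.4,o["eef_pos"][2]-.006);print("disc sides in tool",(Q-o["eef_pos"])@r)
# base marks from here
B=plane(w,np.array([(359,210),(298,343),(417,236.5)])/1.4,.045);print(B, (B[1]+B[2])/2)
```

```text
pointer in tool [ 0.0319 -0.0003  0.0066]
disc sides in tool [[ 0.0022 -0.032   0.0054]
 [ 0.0026  0.0318  0.0067]]
[[0.5855 0.0356 0.045 ]
 [0.5137 0.0588 0.045 ]
 [0.5767 0.0059 0.045 ]] [0.5452 0.0323 0.045 ]
```

>>> drive_tool(deltas=[[[0.004,0.01,0],-0.025],[[0.004,0.01,-0.01],-0.025],[[0.001,0,-0.01],0],[[0,0,-0.01],0],[[0,0,-0.01],0],[[0,0,0],0]])

```text
time_s: 17.0
eef_pos: [0.5428, 0.0262, 0.0902]
eef_rot: [0.01, 0.999, 0.043, 0.009]
wrist_force: [-0.5, -0.1, -1.4]
opening: 0.127
```

Run:
```python
exec(open("st.py").read())
import pickle
w=camera("wrist");save(w,"w15",None,1.4);pickle.dump(w,open("w15.pkl","wb"))
exec(open("st.py").read())
```

```text
t 17.0 pos [0.5428 0.0262 0.0902] open 0.127 F [-0.4756 -0.1082 -1.4041] T [ 0.019   0.011  -0.0051]
z axis [ 0.0194 -0.0187 -0.9996] y ang -85.11930859989258 q [-0.1611  0.2722  1.8103 -0.0178  1.0371  1.3332] dq [-0.0111 -0.0096 -0.0059 -0.0041  0.0059 -0.0108]
t 17.05 pos [0.5433 0.0261 0.0909] open 0.129 F [-0.5116 -0.7461 -0.3174] T [0.0232 0.0282 0.0115]
z axis [ 0.0203 -0.0188 -0.9996] y ang -85.12204466862562 q [-0.1611  0.2715  1.8096 -0.0178  1.0376  1.3333] dq [ 0.0052 -0.0169 -0.0154  0.0009  0.009   0.0056]
```

View pics/w15.png

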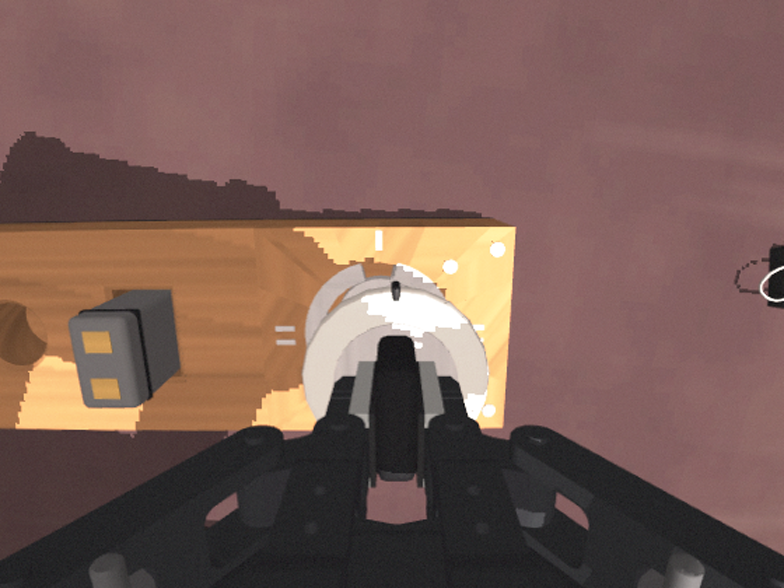

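>>> drive_tool(deltas=[[[0.001,0.003,-0.004],0.003],[[0,0.003,-0.004],0],[[0,0.001,-0.004],0]])

```text
time_s: 17.35
eef_pos: [0.5454, 0.0328, 0.0794]
eef_rot: [0.01, 0.999, 0.044, 0.011]
wrist_force: [-0.6, -0.8, -1.6]
opening: 0.127
```

Run:
```python
exec(open("st.py").read())
import pickle
w=camera("wrist");save(w,"w16",(180,100,380,300),3);pickle.dump(w,open("w16.pkl","wb"))
s=camera("scene");save(s,"s16",(200,140,330,260),5)
o=get_obs();r=rot(o["eef_rot"]).as_matrix();print(o["eef_pos"],o["eef_pos"]+r[:,2]*.03)
```

```text
t 17.35 pos [0.5454 0.0328 0.0794] open 0.127 F [-0.6228 -0.8158 -1.6441] T [ 0.0023 -0.0127 -0.0032]
z axis [ 0.0229 -0.0192 -0.9996] y ang -84.97820860475035 q [-0.1479  0.2931  1.81   -0.0184  1.0132  1.3445] dq [ 0.017   0.0697  0.0134 -0.0022 -0.0876  0.0191]
[0.5448 0.0328 0.0788] [0.5454 0.0323 0.0488]
```

View pics/w16.png

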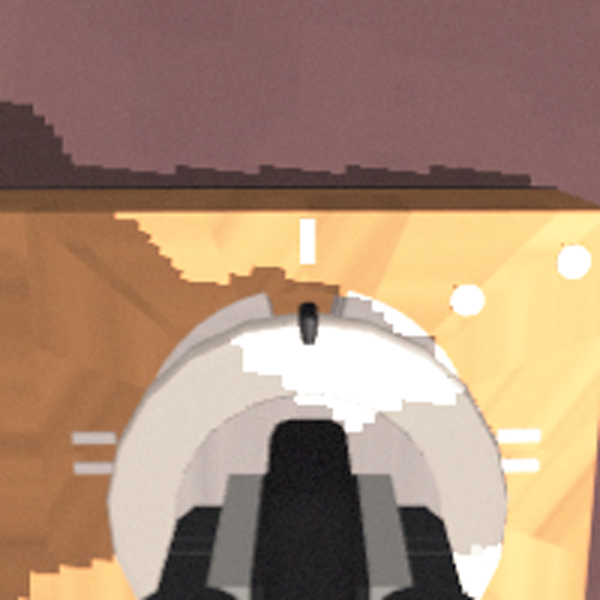

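View pics/s16.png

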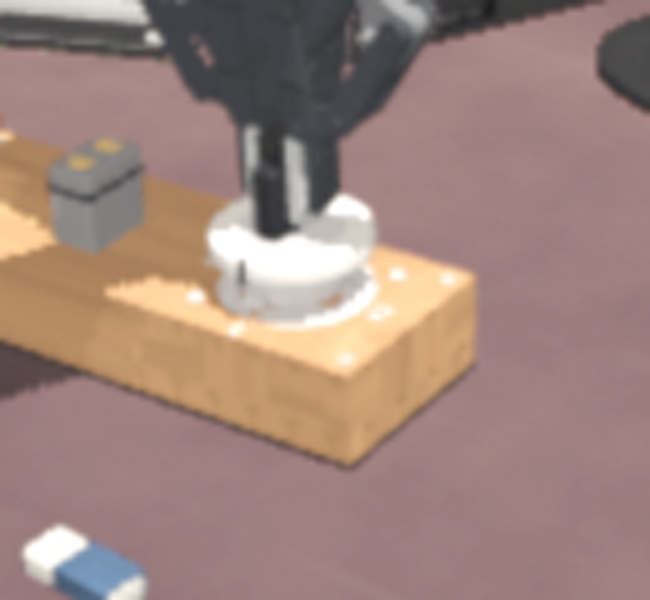

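The pointer (308,322), the slot bar (307,242) and the slot are in line. Down into the slots.

>>> drive_tool(deltas=[[[0,0,-0.004],0],[[0,0,-0.004],0],[[0,0,-0.003],0]])

```text
time_s: 17.75
eef_pos: [0.5454, 0.033, 0.0678]
eef_rot: [0.01, 0.999, 0.044, 0.011]
wrist_force: [-0.1, 0.7, -1.4]
opening: 0.13
```

```bash
python3 st.py
```

```text
t 17.75 pos [0.5454 0.033  0.0678] open 0.13 F [-0.0786  0.6635 -1.4072] T [-0.0068  0.0175  0.0343]
z axis [ 0.0229 -0.0193 -0.9996] y ang -84.92632097384634 q [-0.1475  0.3119  1.8144 -0.0188  0.99    1.3447] dq [ 0.0017  0.0522  0.0117 -0.0023 -0.0647  0.0002]
```

>>> drive_tool(deltas=[[[-0.0005,0,-0.003],0],[[0,0,-0.003],0],[[0,0,-0.001],0]])

```text
time_s: 18.05
eef_pos: [0.5454, 0.0327, 0.0611]
eef_rot: [0.01, 0.999, 0.044, 0.011]
wrist_force: [-6.1, -0.6, 15.4]
opening: 0.128
```

```bash
python3 st.py
```

```text
t 18.05 pos [0.5454 0.0327 0.0611] open 0.128 F [-6.0828 -0.6073 15.4426] T [0.3124 1.1852 0.0614]
z axis [ 0.0234 -0.0196 -0.9995] y ang -84.92859958273777 q [-0.1478  0.3225  1.817  -0.0192  0.9761  1.3448] dq [-0.0002  0.0055 -0.0056 -0.0011 -0.0018 -0.001 ]
```

The rim is down at the expected TCP height of 61 mm, pushing 15 N. Now I'll turn clockwise in stages.

>>> drive_tool(deltas=[[[0,0,0],-0.07],[[0,0,0],-0.07],[[0,0,0],-0.07],[[0,0,0],-0.07]])

```text
time_s: 18.45
eef_pos: [0.5455, 0.0327, 0.0614]
eef_rot: [0.012, 0.995, -0.1, 0.01]
wrist_force: [1.1, -0.6, -1.1]
opening: 0.13
```

Run:
```python
exec(open("st.py").read())
w=camera("wrist");save(w,"w17",None,1.4)
```

```text
t 18.45 pos [0.5455 0.0327 0.0614] open 0.13 F [ 1.0602 -0.6204 -1.0586] T [ 0.0063 -0.0138  0.0291]
z axis [ 0.017  -0.0253 -0.9995] y ang -101.52112984033619 q [-0.1438  0.3262  1.8112 -0.0271  0.9838  1.6426] dq [ 0.0094  0.0107 -0.0165 -0.0163  0.0196  0.7403]
```

View pics/w17.png

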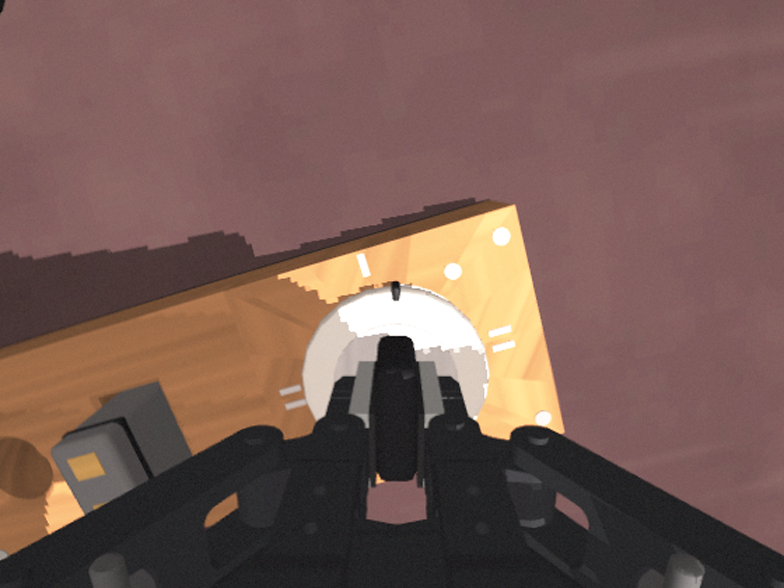

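>>> drive_tool(deltas=[[[0,0,-0.0005],-0.07],[[0,0,0],-0.07],[[0,0,0],-0.07],[[0,0,0],-0.07],[[0,0,0],0]])

```text
time_s: 19.0
eef_pos: [0.5456, 0.0328, 0.0614]
eef_rot: [0.013, 0.97, -0.241, 0.008]
wrist_force: [0.0, -0.4, 0.0]
opening: 0.131
```

```bash
python3 st.py
```

```text
t 19.0 pos [0.5456 0.0328 0.0614] open 0.131 F [ 0.0189 -0.4056  0.0076] T [0.0848 0.0288 0.0393]
z axis [ 0.009  -0.029  -0.9995] y ang -117.93353142659994 q [-0.1408  0.3315  1.8041 -0.0328  0.9932  1.935 ] dq [ 0.0005  0.0013  0.0015  0.0007 -0.0009 -0.0543]
```

>>> drive_tool(deltas=[[[0,0,0],-0.07],[[0,0,0],-0.07],[[0,0,0],-0.05],[[0,0,-0.0005],0],[[0,0,-0.0005],0]])

```text
time_s: 19.5
eef_pos: [0.5458, 0.0327, 0.0613]
eef_rot: [0.014, 0.945, -0.328, 0.007]
wrist_force: [-2.2, 0.4, 6.1]
opening: 0.126
```

Run:
```python
exec(open("st.py").read())
import pickle
w=camera("wrist");save(w,"w18",None,1.4);pickle.dump(w,open("w18.pkl","wb"))
exec(open("st.py").read())
```

```text
t 19.5 pos [0.5458 0.0327 0.0613] open 0.126 F [-2.2396  0.3695  6.1095] T [0.1612 0.4329 0.0855]
z axis [ 0.0036 -0.0303 -0.9995] y ang -128.30953996094428 q [-0.1398  0.3353  1.7991 -0.0351  0.9997  2.1183] dq [ 0.0002  0.0005 -0.0013 -0.0028 -0.0019 -0.0245]
t 19.55 pos [0.5458 0.0327 0.0613] open 0.128 F [-1.7299 -0.6512  4.9182] T [0.1422 0.412  0.0775]
z axis [ 0.0037 -0.0303 -0.9995] y ang -128.29878247045633 q [-0.1398  0.3353  1.7991 -0.0351  0.9996  2.1181] dq [ 0.0007 -0.0008  0.0013 -0.0024 -0.0014  0.0025]
```

View pics/w18.png

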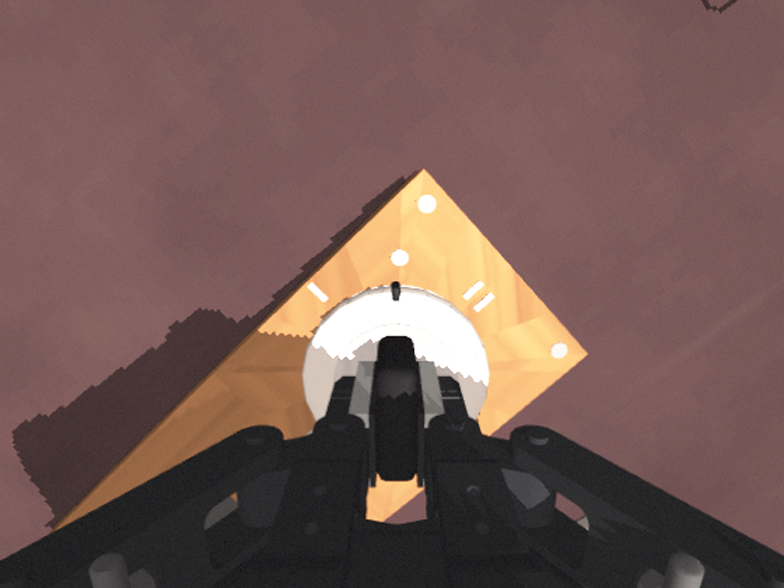

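The pointer (396,290) is almost under the dot (400,258). I'll measure the angle.

```bash
cat > ang.py <<'E'
from h import *
np.set_printoptions(precision=4,suppress=True)
def meas(w,pt,dot,bar,lock):
    a=lambda v:np.degrees(np.arctan2(v[1],v[0]))
    D_=plane(w,np.array([dot,bar,lock])/1.4,.045); P=plane(w,np.array([pt])/1.4,.055)[0]
    S=np.array([.5455,.0323,0])
    print("pointer",P,np.hypot(*(P-S)[:2]),"dot",D_[0],np.hypot(*(D_[0]-S)[:2]))
    print("angles ptr,dot,bar,lock",a(P-S),[a(d-S) for d in D_])
E
python3 - <<'E'
from ang import *
import pickle
meas(pickle.load(open("w18.pkl","rb")),(396,290.5),(400,258),(318,292),(479,296.5))
E
```

```text
pointer [0.5706 0.013  0.055 ] 0.031717152725287835 dot [0.5768 0.0061 0.045 ] 0.04079920080764139
angles ptr,dot,bar,lock -37.57658381429287 [np.float64(-39.93249300826366), np.float64(5.067378601609869), np.float64(-85.2114898231185)]
```

>>> drive_tool(deltas=[[[0,0,-0.0005],-0.04],[[0,0,-0.0005],0]])

```text
time_s: 19.75
eef_pos: [0.5458, 0.0327, 0.0613]
eef_rot: [0.014, 0.939, -0.344, 0.006]
wrist_force: [-1.4, -0.4, 4.1]
opening: 0.125
```

Run:
```python
exec(open("st.py").read())
import pickle
w=camera("wrist");save(w,"w19",None,1.4);pickle.dump(w,open("w19.pkl","wb"))
s=camera("scene");save(s,"s19",(140,120,400,320),3)
d=camera("side");save(d,"d19",(150,130,350,320),3.1)
exec(open("st.py").read())
```

```text
t 19.75 pos [0.5458 0.0327 0.0613] open 0.125 F [-1.3693 -0.3946  4.0916] T [0.0338 0.2976 0.0469]
z axis [ 0.0023 -0.0304 -0.9995] y ang -130.2432627225745 q [-0.1395  0.336   1.7981 -0.0354  1.0012  2.1524] dq [-0.002  -0.0012  0.0012 -0.0003 -0.0017 -0.057 ]
t 19.9 pos [0.5458 0.0327 0.0613] open 0.124 F [-2.0495 -0.7188  5.8882] T [0.1359 0.4309 0.0857]
z axis [ 0.0024 -0.0304 -0.9995] y ang -130.23650748023695 q [-0.1396  0.336   1.7981 -0.0353  1.0012  2.1522] dq [ 0.0002 -0.0007  0.0001  0.      0.0004  0.0007]
```

View pics/w19.png

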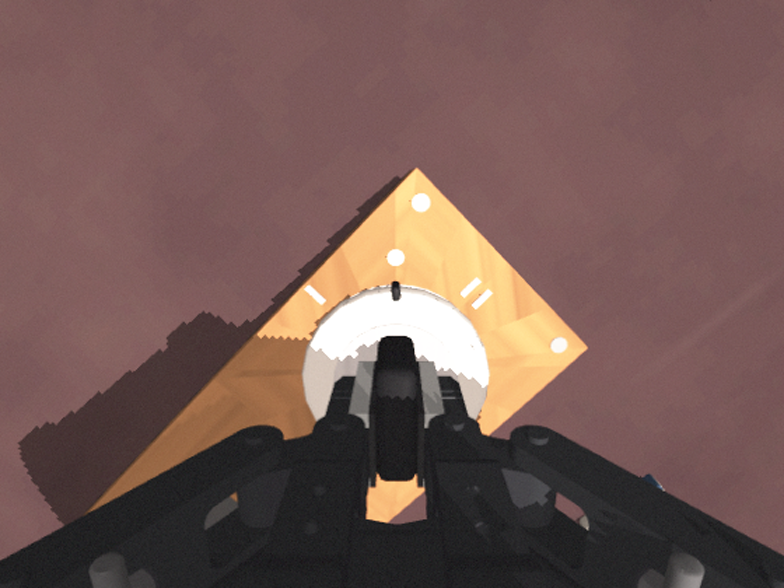

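View pics/s19.png

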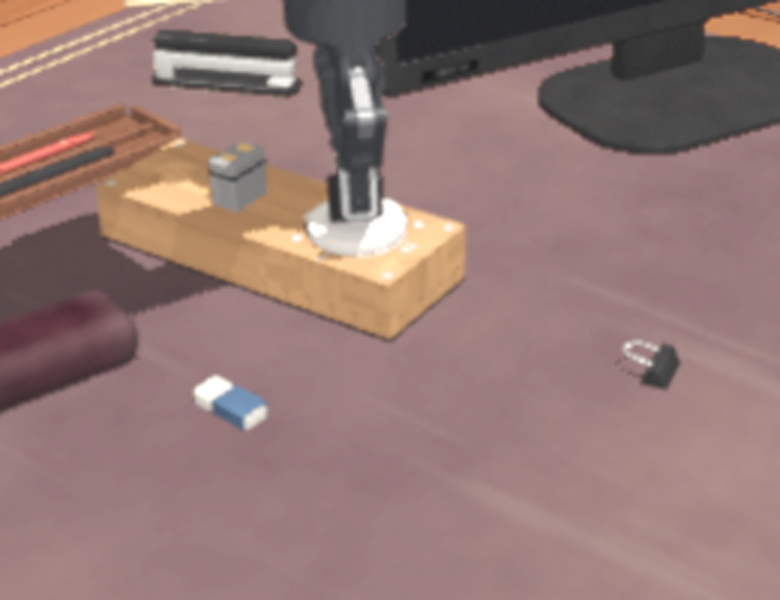

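View pics/d19.png

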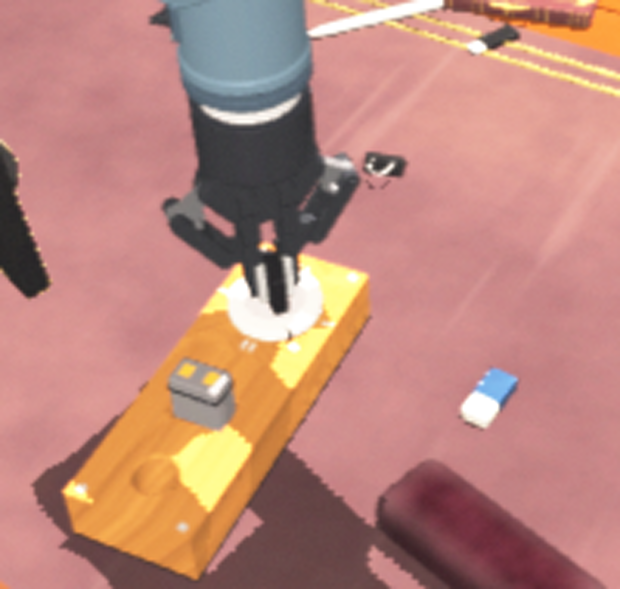

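Run:
```python
from ang import *
import pickle
meas(pickle.load(open("w19.pkl","rb")),(396,290.5),(396,257.5),(315,294.5),(477,293))
exec(open("st.py").read())
s=pickle.load(open("c0.pkl","rb"))[0];s2=camera("scene")
d=cv2.absdiff(s["frame"],s2["frame"]).max(2)
print("eraser diff",(d[240:268,200:235]>40).sum(),"clip diff",(d[230:252,343:372]>40).sum())
# cell top height from two views
sd=camera("side")
C1=np.array([140+(232+246)/2/3, 120+(151+162)/2/3]) 
C2=np.array([150+(187+211)/2/3.1,130+(370+379)/2/3.1])
print(tri(s2,(C1-.35),sd,(C2-.35)))
```

```text
pointer [0.5699 0.0122 0.055 ] 0.03161584659960118 dot [0.5768 0.0061 0.045 ] 0.040855871900227526
angles ptr,dot,bar,lock -39.48307948025888 [np.float64(-39.92638774936553), np.float64(5.25869472437149), np.float64(-85.16960475058494)]
t 19.9 pos [0.5458 0.0327 0.0613] open 0.124 F [-2.0495 -0.7188  5.8882] T [0.1359 0.4309 0.0857]
z axis [ 0.0024 -0.0304 -0.9995] y ang -130.23650748023695 q [-0.1396  0.336   1.7981 -0.0353  1.0012  2.1522] dq [ 0.0002 -0.0007  0.0001  0.      0.0004  0.0007]
eraser diff 0 clip diff 0
(array([0.5376, 0.1295, 0.0738]), np.float64(0.00033581882598871367))
```

The pointer is 0.5° from the dot and the arm is steady. The tool's tilt in its own frame is the same as when it gripped the level cap, so the cap is level. The eraser and clip have not moved. Handing in.

```bash
python3 -c "
from bench import hand_in
print(hand_in())"
```

```text
the job is handed in; nothing more can be done
None
```

The cell is in its pocket and released, and the cap is seated and held at the half-way dot. I handed the job in at about 20 s, still gripping the cap; no verdict is reported.

**What I did**
- **Cell:** My first grip tilted it, because the tool drifted while the fingers closed. I let it stand up again, regripped it square, lowered it into the oblong pocket and pressed to about 19 N before letting go.
- **Cap:** I gripped it by the fin and lowered it with its lugs in line with the slots until the rim touched the base (about 15 N). I then turned it clockwise in stages, never as far as the click.

**Last checks**
- **Cap angle:** The wrist picture puts the pointer about 44.7° from the slot bar, 0.5° short of the dot. The tool's own turn was 45.3°.
- **Cap seating:** The tool height was 61.3 mm against 61 expected. It was steady, pressing down with about 6 N.
- **Cell seating:** At the push the tool height was 50.0 mm against 50.5 expected for fully home. A rough two-view reading put the cell's top at 74 mm instead of 77. I take that as measurement error, since the cell cannot sit lower than home.
- **Bystanders:** The scene picture showed no change around the eraser or the binder clip.
- **Tool tilt:** The tool itself was about 1.7° off vertical. It was tilted by the same amount, relative to the gripper, when it took the cap from the desk, so the cap should be level. I did not measure the cap's level directly.

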